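# Demagnetise the gasket scrapers

## Robot

A 7-joint arm with a two-finger parallel gripper is mounted at the origin on the work surface. World frame = base frame: x ahead of the robot, y to its left, z up, the work surface at z = 0. Lengths are in m, angles in rad, forces in N, time in s.
With the tool pointing down it reaches from about 0.425 to 0.875 m from the base axis. Payload 4.7 kg.
Tool frame: the origin (TCP) lies at the very end of the fingers, on their centre line; the grasp point (between the pads) lies 19 mm behind it (r.grip_depth is the distance from the TCP to the grasp point, in m); z points along the fingers, y is the direction in which the jaws open and shut (so a half turn about z gives the same grasp; the last joint's range is limited). The gripper opens to 87 mm and grips with 3 to 60 N. Pads are 19 mm wide; open, the fingers measure 117 mm over their backs; the gripper's body (75 mm by 190 mm) begins 51 mm behind the grasp point.
Start: joints at [-1.26, 0.321, -0.07, 1.45, 0.023, 1.371, -0.057], TCP at [0.19, 0.622, 0.223] pointing down, gripper open.
Joint ranges: [-2.86, 2.86], [-0.3, 2.09], [-1.38, 1.24], [0.06, 2.45], [-1.56, 4.7], [0.09, 2.05], [-2.69, 2.69]. Speed limits (rad/s): [2.57, 2.57, 3.14, 3.14, 3.14, 3.14, 3.14].

## Interface

Orientations are given as a unit quaternion [w, x, y, z].
In Python, from cell import status, cams, r, spotter gives the robot as it stands. The module is installed in compiled form; this text tells all that it offers.
- The arm moves only by the tool drive_tool, never from a script. Its arguments are lists of equal length, an entry for each row: "hand": the finger opening in cm, from 0 to 8.7; "linear": the shift along the tool's x, y, z in cm, a list of three; "angular": the turn, a rotation vector about the tool's x, y, z in rad, a list of three. A call has 1 to 20 rows; each row is the pose to reach, as a shift and turn from the pose measured when the call began, along the tool's axes at that moment; what a row does not reach only later rows make up. A row lasts 1/8 s, in which the tool goes at most 62.5 mm and 10.7 degrees, less where a joint would pass 70% of its speed; a pose out of reach is approached as far as the arm can. A call with a gripper value outside its range is refused whole. The fingers move at their own pace and stop on an object; the grip force is fixed at half the most. Time passes only in rows, so rows that repeat a pose let the fingers close. It gives the time, the measured TCP pose, the force and the opening at its end, in the units of the state.
- status.get_obs(): the state, without advancing time (a new reading comes with each control period).
- cams.capture(name): name is "scene" or "top" or "wrist"; returns the picture (400x640x3 uint8, red, green, blue); there is no depth.
- cams.camera_params(name): a dict with "fov_y" (degrees; the focal length in pixels is half the picture's height over the tangent of half this angle, whatever the lens; pixels are square), "cx", "cy" (the principal point, pixels), "R" (3x3) and "t" (3): a world point X has camera coordinates R X + t. Camera axes: x right, y down, z forward; pixel columns grow to the right and rows downward; lengths in m; the calibration is good to about 2 mm. A picture is of the moment at which its call begins: read the wrist's pose just before it. camera_params takes no time and is no camera call; for the wrist camera it gives the pose at the moment of the call.
- r.hand_in(): hands the job in, once; it reports no verdict.
Trained networks look in the newest picture that a camera, given by its name, has taken for a name from the list of things; names that differ only in an ending like _2 or _b are one class to them, and where a whole thing is asked for, a point or a joint stands for the part that bears it (a point fixed in the world has none). Each returns a list of dicts, best first, with "conf" (0 to 1); they miss things now and then, are a little off and sometimes report something else, mostly with a low value. They report only what shows in the picture. A call takes as long as a camera call. They do not tell look-alikes from the thing itself.
- spotter.boxes_of(name, camera): "uv" ([column, row] in pixels, amid what is visible of it).
- spotter.landmark_of(name, camera): "uv" ([column, row] in pixels: a listed point, or the origin of a listed thing).
The state is a dict: "clock": time; "q": joint angles; "qd": joint speeds; "joint_torque": joint torques, N m; "position": TCP position; "tcp_rot": TCP orientation; "ft_force": force on the tool from outside, world axes, zero at the start; "wrist_torque": the same for the moment, N m; "finger_gap": finger opening in m.
Only numpy, scipy, OpenCV 4.12 (cv2) and the standard library are available. Lean on these libraries where they do the work, as an engineer would, in place of code of your own. Each camera call takes 0.05 s, during which the arm holds its last target. There are 200 camera calls.

## Task

The gasket scrapers on the bench have become magnetic. Slide each one blade first into a slot of its own in the demagnetiser, fully home, and when all are in, press the pedal down to its stop and keep it there for two seconds to run the machine. Then let the pedal up, draw the scrapers out again and lay them flat beside one another on the rubber mat, without disturbing the other things on the bench.

Things in the scene. Friction and masses are not known exactly. Their poses are not given: they have to be found in the camera images.
- scraper_a_handle (a point): Gasket scraper a, one of two or three alike (None if absent): the centre of its black box-shaped handle, 70 long x 22 wide x 24 mm thick. x axis: from handle to blade; y: across the 22 mm; z: through the thickness (either side up is the same). 120 g, give or take a fifth; balances about 20 mm ahead of this point.
- scraper_a_tip (a point): Middle of that scraper's blade edge, 97 mm ahead of the handle's centre; same axes. The flat steel blade, 62 long x 44 wide x 3 mm thick, sticks out of the handle's front face at mid thickness, so it lies level, 12 mm above the surface.
- scraper_b_handle (a point): Gasket scraper b, one of two or three alike (None if absent): the centre of its black box-shaped handle, 70 long x 22 wide x 24 mm thick. x axis: from handle to blade; y: across the 22 mm; z: through the thickness (either side up is the same). 120 g, give or take a fifth; balances about 20 mm ahead of this point.
- scraper_b_tip (a point): Middle of that scraper's blade edge, 97 mm ahead of the handle's centre; same axes. The flat steel blade, 62 long x 44 wide x 3 mm thick, sticks out of the handle's front face at mid thickness, so it lies level, 12 mm above the surface.
- scraper_c_handle (a point): Gasket scraper c, one of two or three alike (None if absent): the centre of its black box-shaped handle, 70 long x 22 wide x 24 mm thick. x axis: from handle to blade; y: across the 22 mm; z: through the thickness (either side up is the same). 120 g, give or take a fifth; balances about 20 mm ahead of this point.
- scraper_c_tip (a point): Middle of that scraper's blade edge, 97 mm ahead of the handle's centre; same axes. The flat steel blade, 62 long x 44 wide x 3 mm thick, sticks out of the handle's front face at mid thickness, so it lies level, 12 mm above the surface.
- slot0_back (a point): Middle of the back wall of slot 0 of the demagnetiser, 58.5 mm above the bench: the blade edge's middle comes here when fully home. x axis: level, into the slot; y across; z up. Three like slots, side by side 80 mm apart, in the front of a fixed grey box 270 wide, 103 deep, 85 mm high behind, 70 mm over the slots.
- slot1_back (a point): Middle of the back wall of slot 1 of the demagnetiser, 58.5 mm above the bench: the blade edge's middle comes here when fully home. x axis: level, into the slot; y across; z up. Each slot is 50 wide, 7 mm high and 56 mm deep, with a flared mouth and a 30 mm wide gap along its roof.
- slot2_back (a point): Middle of the back wall of slot 2 of the demagnetiser, 58.5 mm above the bench: the blade edge's middle comes here when fully home. x axis: level, into the slot; y across; z up. A scraper left in a slot stays; its handle sticks out (5 mm clear of the box), drooping about 5 degrees, with up to 10 degrees of sideways play.
- mat_center (a point): Middle of the top face of the dark blue rubber mat, 280 (x) x 190 (y) x 2 mm thick, fixed flat on the bench; its axes follow the mat's sides.
- pedal (a joint): Hinge angle of the spring pedal (rad): 0 up, 0.22 fully down on its stop. About 3 N at the pad starts it and about 9 N holds it down; it springs back up by itself.
- pedal_pad (a point): Where to press the pedal: top of the ribbed yellow plate (95 x 70 mm), 75 mm from its hinge and about 44 mm above the bench when up; it sinks about 16 mm to the stop. The hinge is on its +x side, axis along y; the plate rises away from it at 16 degrees. The pedal sits on a fixed steel base 115 x 90 mm.
- socket: Bystander, leave alone: steel socket, 30 dia x 36 mm high; origin at the centre of its underside.
- bolt: Bystander, leave alone: steel bolt standing on its head, 26 dia x 45 mm high; origin at the centre of its underside.
- bearing: Bystander, leave alone: steel ring, 52 dia x 15 mm high; origin at the centre of its underside.
- oil_filter: Bystander, leave alone: black canister, 74 dia x 68 mm high; origin at the centre of its underside.
- shim_tin: Bystander, leave alone: aluminium tin 70 x 50 x 22 mm; origin at the centre of its underside.
- parts_dish: Bystander, leave alone: shallow steel dish, 90 dia x 25 mm high; origin at the centre of its underside.
Not all that is in view belongs to the job. What is shaped like the part that bears pedal but green or white is not meant.

How it is judged:
By the outcome, as a careful person would: the job done as asked, in the order asked, and still so for the second after the job is handed in, with the robot touching nothing.
Of scraper_a, scraper_b, scraper_c only 2 to 3 are there at a start; the rules pass over those that are not, and their reading is None.
At some moment in a run one of scraper_a, scraper_b, scraper_c may be knocked a few centimetres aside while the robot is not near it.
Once in a run the grip may slacken for a moment while it holds something.
It also fails if it takes over 210 s, if anything falls off the work surface, if the arm or the gripper's body presses on something with over 40 N, if the wrist force passes 120 N, or if a joint passes its speed limit or range.

## Working session

There is one attempt and no reset: what is moved stays moved. The work goes in short steps, Python scripts to look and compute and a tool call to move; the robot and the scene stay as the last step left them, time stands still between calls to the robot, and variables do not carry over. Pictures are saved under pics/ and viewed, about 12 in all and at most 16, crops included, and the job is handed in when it is done.

Besides the shell and the picture viewer there is one more tool, called after "Call:" by a JSON object that holds its "method" and its "body", one argument or row to a line. drive_tool: Moves the arm, as the interface text tells. Its arguments: {"type":"object","properties":{"hand":{"type":"array"},"linear":{"type":"array"},"angular":{"type":"array"}},"required":["hand","linear","angular"]}

```bash
ls; mkdir -p pics
cat > h.py <<'E'
import numpy as np, cv2
from scipy.spatial.transform import Rotation as Rn
from cell import status, cams, r, spotter
def K(n):
    p=cams.camera_params(n); f=200/np.tan(np.radians(p['fov_y'])/2)
    return f,p['cx'],p['cy'],np.array(p['R']),np.array(p['t'])
def proj(n,X,k=None):
    f,cx,cy,R,t=k or K(n); c=R@np.array(X)+t
    return np.array([cx+f*c[0]/c[2],cy+f*c[1]/c[2]])
def ray(n,uv,z,k=None):
    f,cx,cy,R,t=k or K(n); d=R.T@np.array([(uv[0]-cx)/f,(uv[1]-cy)/f,1]); o=-R.T@t
    return o+d*(z-o[2])/d[2]
def snap(n,name,scale=1,crop=None):
    im=cams.capture(n); 
    c=im if crop is None else im[crop[1]:crop[3],crop[0]:crop[2]]
    c=cv2.resize(c,None,fx=scale,fy=scale,interpolation=cv2.INTER_CUBIC)
    cv2.imwrite('pics/%s.png'%name,c[:,:,::-1]); return im
def pose():
    o=status.get_obs(); q=o['tcp_rot']
    return np.array(o['position']),Rn.from_quat([q[1],q[2],q[3],q[0]])
def to(P,R=None):
    """shift cm + rotvec in tool frame for target world P, Rotation R"""
    p,R0=pose(); l=R0.inv().apply(np.array(P)-p)*100
    a=(R0.inv()*R).as_rotvec() if R is not None else np.zeros(3)
    return np.round(l,2),np.round(a,3)
E
python3 - <<'E'
from h import *
o=status.get_obs(); print({k:np.round(v,3).tolist() for k,v in o.items()})
for n in('top','scene'):
    snap(n,n+'0',1.25); f,cx,cy,R,t=K(n); print(n,f,cx,cy,(-R.T@t).round(3),R.round(2).tolist())
Z=dict(scraper_a_handle=.012,scraper_a_tip=.012,slot0_back=.0585,slot1_back=.0585,slot2_back=.0585,mat_center=.002,pedal_pad=.044,socket=0,bolt=0,bearing=0,oil_filter=0,shim_tin=0,parts_dish=0)
for m,z in Z.items():
  for n in('top','scene'):
    print(m,n,[(np.round(d['uv']).tolist(),round(d['conf'],2),ray(n,d['uv'],z).round(3)[:2].tolist()) for d in spotter.landmark_of(m,n)[:5]])
E
```

```text
pics
{'clock': 0.0, 'q': [-1.26, 0.322, -0.07, 1.452, 0.023, 1.371, -0.057], 'qd': [0.001, 0.001, -0.001, 0.001, 0.001, -0.001, 0.0], 'joint_torque': [0.0, -49.129, -0.404, -31.252, -0.064, 0.044, 0.0], 'position': [0.19, 0.621, 0.221], 'tcp_rot': [-0.0, 0.148, 0.989, -0.001], 'ft_force': [0.25, 0.044, 0.149], 'wrist_torque': [0.058, 0.009, -0.009], 'finger_gap': 0.087}
top 461.872919541944 316.6146611690443 201.1927657113726 [ 0.338 -0.05   1.354] [[0.01, -1.0, 0.0], [-0.99, -0.01, -0.14], [0.14, 0.0, -0.99]]
scene 392.4229802454098 319.47173890925365 203.24806489268994 [1.112 0.082 0.768] [[-0.21, 0.98, -0.02], [0.75, 0.15, -0.65], [-0.63, -0.15, -0.76]]
scraper_a_handle top [([289.0, 228.0], 0.63, [0.444, 0.031])]
scraper_a_handle scene [([359.0, 193.0], 0.57, [0.437, 0.03])]
scraper_a_tip top [([260.0, 221.0], 0.95, [0.463, 0.117])]
scraper_a_tip scene [([395.0, 206.0], 0.8, [0.461, 0.125])]
slot0_back top [([211.0, 150.0], 0.93, [0.664, 0.255])]
slot0_back scene [([396.0, 209.0], 0.68, [0.51, 0.126]), ([460.0, 272.0], 0.59, [0.652, 0.267])]
slot1_back top [([206.0, 178.0], 0.67,
[... 698 characters left out ...]
0], 0.8, [0.742, 0.048])]
bolt top [([320.0, 131.0], 0.55, [0.739, -0.057])]
bolt scene [([294.0, 300.0], 0.62, [0.753, -0.063])]
bearing top [([377.0, 125.0], 0.61, [0.759, -0.229])]
bearing scene [([220.0, 296.0], 0.85, [0.775, -0.223]), ([249.0, 219.0], 0.29, [0.564, -0.227])]
oil_filter top [([251.0, 121.0], 0.68, [0.769, 0.152])]
oil_filter scene [([400.0, 327.0], 0.93, [0.768, 0.162]), ([384.0, 266.0], 0.64, [0.633, 0.114])]
shim_tin top [([222.0, 257.0], 0.9, [0.357, 0.226]), ([375.0, 126.0], 0.35, [0.756, -0.225])]
shim_tin scene [([440.0, 187.0], 0.95, [0.363, 0.235])]
parts_dish top [([426.0, 144.0], 0.92, [0.699, -0.378])]
parts_dish scene [([174.0, 255.0], 0.85, [0.699, -0.365])]
```

View pics/top0.png

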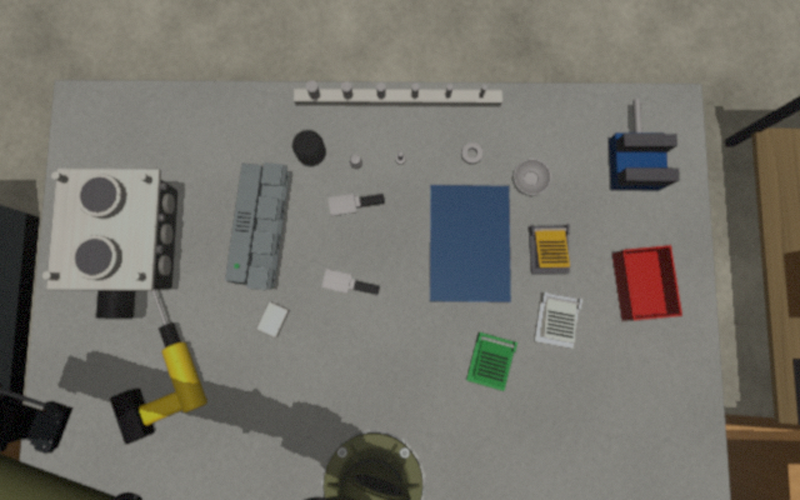

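View pics/scene0.png

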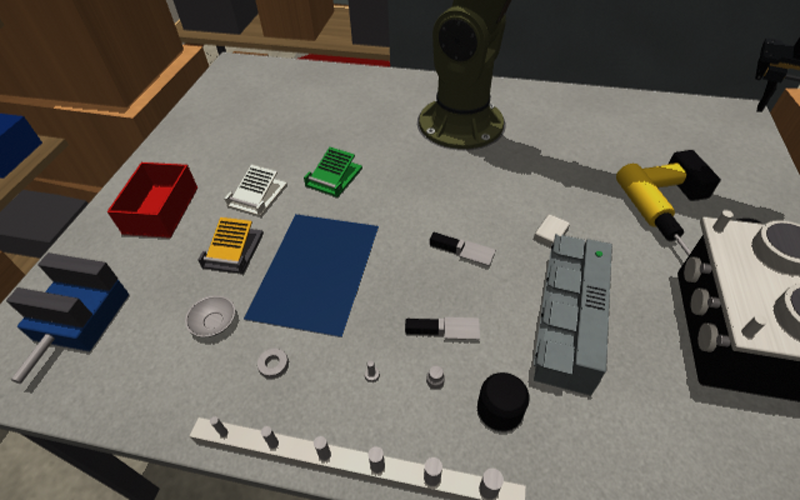

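Two scrapers show: top0 handles at (372,200) and (367,288), with blades toward the demagnetiser on the left. There are three pedals: yellow at (550,248), white at (558,320) and green at (492,361). The yellow one fits the description. Next I move over the scrapers for a closer look.

```bash
cat >> h.py <<'E'
def down(yaw):
    "tool pointing down, tool x axis at world angle yaw (deg)"
    c,s=np.cos(np.radians(yaw)),np.sin(np.radians(yaw))
    return Rn.from_matrix(np.array([[c,s,0],[s,-c,0],[0,0,-1]]).T)
E
python3 - <<'E'
from h import *
print(to([.53,.06,.32],down(90)))
f,cx,cy,R,t=K('wrist'); p,R0=pose(); print(f,R0.inv().apply(-R.T@t-p).round(3),(R0.inv().as_matrix()@R.T).round(2).tolist())
E
```

```text
(array([-48.93, -43.76,  -9.74]), array([0.   , 0.   , 1.274]))
301.55479710042005 [ 0.075 -0.001 -0.163] [[0.0, -0.96, -0.27], [1.0, 0.0, -0.0], [0.0, -0.27, 0.96]]
```

Call:
{"method": "drive_tool", "body": {
  "hand": [8.7, 8.7, 8.7, 8.7, 8.7, 8.7, 8.7, 8.7, 8.7, 8.7, 8.7, 8.7, 8.7, 8.7, 8.7, 8.7, 8.7],
  "linear": [
    [0, 0, -9.7],
    [0, 0, -9.7],
    [-48.9, -43.8, -9.7],
    [-48.9, -43.8, -9.7],
    [-48.9, -43.8, -9.7],
    [-48.9, -43.8, -9.7],
    [-48.9, -43.8, -9.7],
    [-48.9, -43.8, -9.7],
    [-48.9, -43.8, -9.7],
    [-48.9, -43.8, -9.7],
    [-48.9, -43.8, -9.7],
    [-48.9, -43.8, -9.7],
    [-48.9, -43.8, -9.7],
    [-48.9, -43.8, -9.7],
    [-48.9, -43.8, -9.7],
    [-48.9, -43.8, -9.7],
    [-48.9, -43.8, -9.7]
  ],
  "angular": [
    [0, 0, 0],
    [0, 0, 0],
    [0, 0, 1.274],
    [0, 0, 1.274],
    [0, 0, 1.274],
    [0, 0, 1.274],
    [0, 0, 1.274],
    [0, 0, 1.274],
    [0, 0, 1.274],
    [0, 0, 1.274],
    [0, 0, 1.274],
    [0, 0, 1.274],
    [0, 0, 1.274],
    [0, 0, 1.274],
    [0, 0, 1.274],
    [0, 0, 1.274],
    [0, 0, 1.274]
  ]
}}

```text
clock: 3.52
position: [0.5293, 0.0609, 0.3196]
tcp_rot: [-0.0, 0.706, 0.708, 0.0]
ft_force: [-0.2, -0.5, -0.3]
finger_gap: 0.0872
```

Run:
```python
from h import *
k=K('wrist'); snap('wrist','w1',1.25)
for m,z in dict(scraper_a_handle=.012,scraper_b_handle=.012,scraper_a_tip=.012,slot0_back=.0585,slot1_back=.0585,slot2_back=.0585).items():
  print(m,[(np.round(d['uv']).tolist(),round(d['conf'],2),ray('wrist',d['uv'],z,k).round(3)[:2].tolist()) for d in spotter.landmark_of(m,'wrist')[:5]])
```

```text
scraper_a_handle [([264.0, 189.0], 0.58, [0.441, 0.021]), ([357.0, 6.0], 0.52, [0.581, 0.279])]
scraper_b_handle [([387.0, 130.0], 0.6, [0.633, 0.115])]
scraper_a_tip [([270.0, 127.0], 0.58, [0.455, 0.118])]
slot0_back [([418.0, 5.0], 0.72, [0.651, 0.267])]
slot1_back [([356.0, 3.0], 0.67, [0.575, 0.268])]
slot2_back []
```

View pics/w1.png

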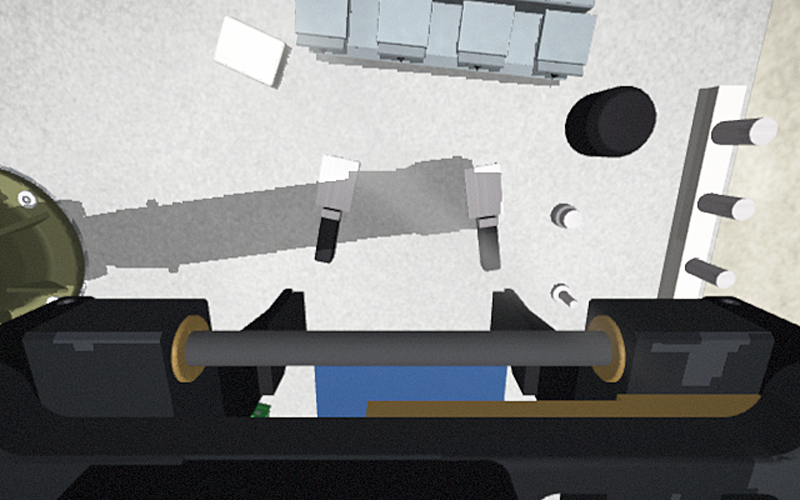

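Run:
```python
from h import *
k=K('wrist')
h=ray('wrist',(390.5,196),.02,k); t=ray('wrist',(387,131),.013,k); print(h,t,np.linalg.norm(h-t),np.degrees(np.arctan2(*(t-h)[[1,0]])))
print(to([h[0],h[1]+.005,.13],down(92)))
```

```text
[0.64329191 0.01103335 0.02      ] [0.63298133 0.11122041 0.013     ] 0.10095917779125779 95.87580763499442
(array([-4.38, 11.36, 18.96]), array([ 0.   , -0.   , -0.035]))
```

Call:
{"method": "drive_tool", "body": {
  "hand": [8.7, 8.7, 8.7, 8.7, 8.7, 8.7],
  "linear": [
    [-4.4, 11.2, 19],
    [-4.4, 11.2, 19],
    [-4.4, 11.2, 19],
    [-4.4, 11.2, 19],
    [-4.4, 11.2, 19],
    [-4.4, 11.2, 19]
  ],
  "angular": [
    [0, 0, -0.06],
    [0, 0, -0.06],
    [0, 0, -0.06],
    [0, 0, -0.06],
    [0, 0, -0.06],
    [0, 0, -0.06]
  ]
}}

```text
clock: 4.62
position: [0.6419, 0.0161, 0.1307]
tcp_rot: [0.0, 0.685, 0.728, 0.001]
ft_force: [0.3, 0.7, 0.4]
finger_gap: 0.0871
```

Run:
```python
from h import *
k=K('wrist'); snap('wrist','w2',1.25)
for m,z in dict(scraper_a_handle=.012,scraper_a_tip=.012,slot0_back=.0585,slot1_back=.0585,slot2_back=.0585).items():
  print(m,[(np.round(d['uv']).tolist(),round(d['conf'],2),ray('wrist',d['uv'],z,k).round(3)[:2].tolist()) for d in spotter.landmark_of(m,'wrist')[:5]])
```

```text
scraper_a_handle [([104.0, 176.0], 0.78, [0.438, 0.022])]
scraper_a_tip [([112.0, 66.0], 0.75, [0.457, 0.12])]
slot0_back []
slot1_back []
slot2_back [([312.0, 87.0], 0.23, [0.631, 0.109])]
```

View pics/w2.png

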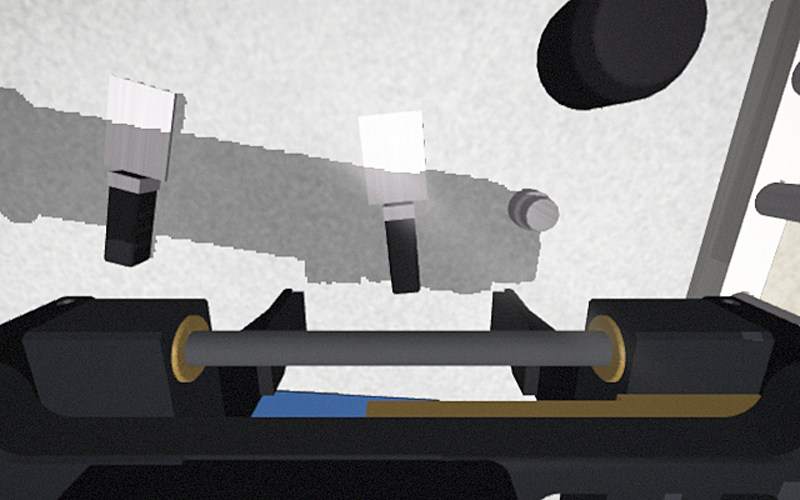

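Run:
```python
from h import *
k=K('wrist')
s=lambda u,v,z: ray('wrist',(u/1.25,v/1.25),z,k)
h=(s(387,220,.024)+s(412,217,.024)+s(394,293,.024)+s(420,290,.024))/4; t=(s(359,117,.0135)+s(422,111,.0135))/2
print('L/W handle',np.linalg.norm(s(387,220,.024)-s(394,293,.024)),np.linalg.norm(s(387,220,.024)-s(412,217,.024)),'blade w',np.linalg.norm(s(359,117,.0135)-s(422,111,.0135)))
d=(t-h)[:2]; yaw=np.degrees(np.arctan2(d[1],d[0])); print(h,t,np.linalg.norm(d),yaw)
u=d/np.linalg.norm(d)
hc=t[:2]-.097*u; print(hc)
g=hc+.008*u
print(to([g[0],g[1],.05],down(yaw)),to([g[0],g[1],.004],down(yaw)))
```

```text
L/W handle 0.05712176350681351 0.018285618977030682 blade w 0.04435921799267012
[0.64577329 0.01032392 0.024     ] [0.63033336 0.11024201 0.0135    ] 0.10110397941764625 98.7842023896299
[0.64514655 0.01437977]
(array([0.57, 0.21, 8.1 ]), array([ 0.002, -0.001, -0.093])) (array([ 0.57,  0.2 , 12.7 ]), array([ 0.002, -0.001, -0.093]))
```

Call:
{"method": "drive_tool", "body": {
  "hand": [5.5, 5.5, 5.5, 5.5, 5.5, 5.5, 2, 1, 1, 1, 1, 1],
  "linear": [
    [0.6, 0.2, 8],
    [0.6, 0.2, 8],
    [0.6, 0.2, 11],
    [0.6, 0.2, 12.6],
    [0.6, 0.2, 12.6],
    [0.6, 0.2, 12.6],
    [0.6, 0.2, 12.6],
    [0.6, 0.2, 12.6],
    [0.6, 0.2, 12.6],
    [0.6, 0.2, 12.6],
    [0.6, 0.2, 12.6],
    [0.6, 0.2, 12.6]
  ],
  "angular": [
    [0, 0, -0.093],
    [0, 0, -0.093],
    [0, 0, -0.093],
    [0, 0, -0.093],
    [0, 0, -0.093],
    [0, 0, -0.093],
    [0, 0, -0.093],
    [0, 0, -0.093],
    [0, 0, -0.093],
    [0, 0, -0.093],
    [0, 0, -0.093],
    [0, 0, -0.093]
  ]
}}

```text
clock: 6.42
position: [0.6439, 0.0226, 0.0051]
tcp_rot: [0.0, 0.651, 0.759, 0.001]
ft_force: [-0.6, 0.0, 0.4]
finger_gap: 0.0219
```

Call:
{"method": "drive_tool", "body": {
  "hand": [1, 1, 1, 1, 1, 1],
  "linear": [
    [0, 0, -4],
    [0, 0, -10],
    [-3, 0, -12],
    [-3, 0, -12],
    [-3, 0, -12],
    [-3, 0, -12]
  ],
  "angular": [
    [0, 0, 0],
    [0, 0, 0],
    [0, 0, 0],
    [0, 0, 0],
    [0, 0, 0],
    [0, 0, 0]
  ]
}}

```text
clock: 7.18
position: [0.6473, -0.0058, 0.1234]
tcp_rot: [-0.001, 0.65, 0.76, 0.0]
ft_force: [0.0, 0.0, -1.8]
finger_gap: 0.0219
```

Run:
```python
from h import *
k=K('wrist'); snap('wrist','w3',1.25); print(status.get_obs()['finger_gap'],status.get_obs()['position'])
cams.capture('top'); cams.capture('scene')
for m in('slot0_back','slot1_back','slot2_back'):
  for n in('top','scene','wrist'):
    print(m,n,[(np.round(d['uv'],1).tolist(),round(d['conf'],2),ray(n,d['uv'],.0585,k if n=='wrist' else None).round(3)[:2].tolist()) for d in spotter.landmark_of(m,n)[:3]])
```

```text
0.021707907968095692 [ 0.64745496 -0.00590371  0.12362198]
slot0_back top [([209.7, 150.7], 0.77, [0.66, 0.259]), ([291.8, 225.2], 0.43, [0.448, 0.021])]
slot0_back scene [([461.4, 270.2], 0.91, [0.649, 0.269])]
slot0_back wrist []
slot1_back top [([204.1, 178.8], 0.77, [0.578, 0.272])]
slot1_back scene [([462.6, 241.3], 0.71, [0.575, 0.274])]
slot1_back wrist []
slot2_back top [([200.8, 207.2], 0.83, [0.497, 0.278])]
slot2_back scene [([464.6, 214.5], 0.89, [0.498, 0.28])]
slot2_back wrist [([425.9, 154.1], 0.55, [0.719, 0.052])]
```

View pics/w3.png

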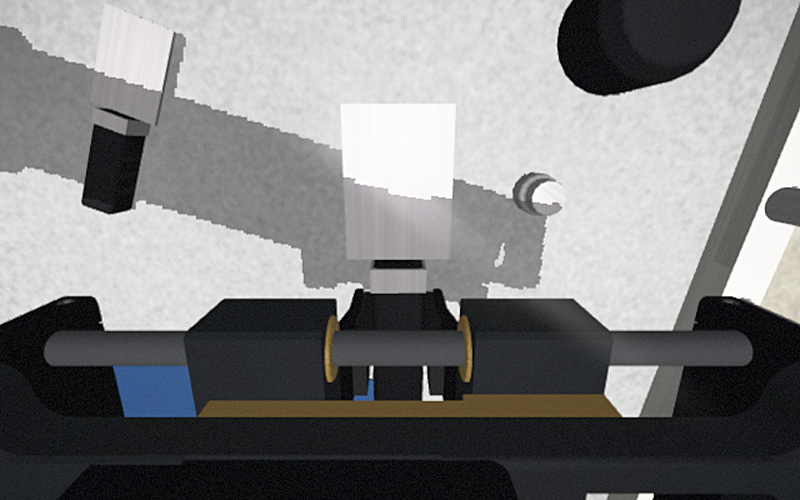

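Run:
```python
from h import *
k=K('wrist'); p,R0=pose()
for z in(p[2]+.007,):
  for uv in((341,104),(456,103)): print(R0.inv().apply(ray('wrist',(uv[0]/1.25,uv[1]/1.25),z+.0015,k)-p).round(4))
print(to([.63,.13,.22],down(84.6)))
```

```text
[ 0.0887 -0.0228 -0.0085]
[ 0.0891  0.0213 -0.0084]
(array([13.84,  0.32, -9.48]), array([ 0.002, -0.001,  0.248]))
```

Call:
{"method": "drive_tool", "body": {
  "hand": [1, 1, 1, 1, 1, 1, 1],
  "linear": [
    [13.8, 0.3, -9.5],
    [13.8, 0.3, -9.5],
    [13.8, 0.3, -9.5],
    [13.8, 0.3, -9.5],
    [13.8, 0.3, -9.5],
    [13.8, 0.3, -9.5],
    [13.8, 0.3, -9.5]
  ],
  "angular": [
    [0, 0, 0.248],
    [0, 0, 0.248],
    [0, 0, 0.248],
    [0, 0, 0.248],
    [0, 0, 0.248],
    [0, 0, 0.248],
    [0, 0, 0.248]
  ]
}}

```text
clock: 8.65
position: [0.6298, 0.128, 0.2195]
tcp_rot: [0.0, 0.74, 0.672, 0.001]
ft_force: [0.6, 0.0, -0.8]
finger_gap: 0.022
```

Run:
```python
from h import *
k=K('wrist'); snap('wrist','w4',1.25)
import pickle; pickle.dump(k,open('k4.pkl','wb'))
for m in('slot0_back','slot1_back','slot2_back'):
  for n in('wrist',):
    print(m,n,[(np.round(d['uv'],1).tolist(),round(d['conf'],2),ray(n,d['uv'],.0585,k).round(4)[:2].tolist()) for d in spotter.landmark_of(m,n)[:3]])
```

```text
slot0_back wrist [([329.9, 45.4], 0.68, [0.6538, 0.2658])]
slot1_back wrist [([245.9, 53.9], 0.73, [0.5712, 0.2661]), ([331.4, 44.1], 0.43, [0.6554, 0.2668])]
slot2_back wrist [([169.7, 49.4], 0.88, [0.4977, 0.2772])]
```

View pics/w4.png

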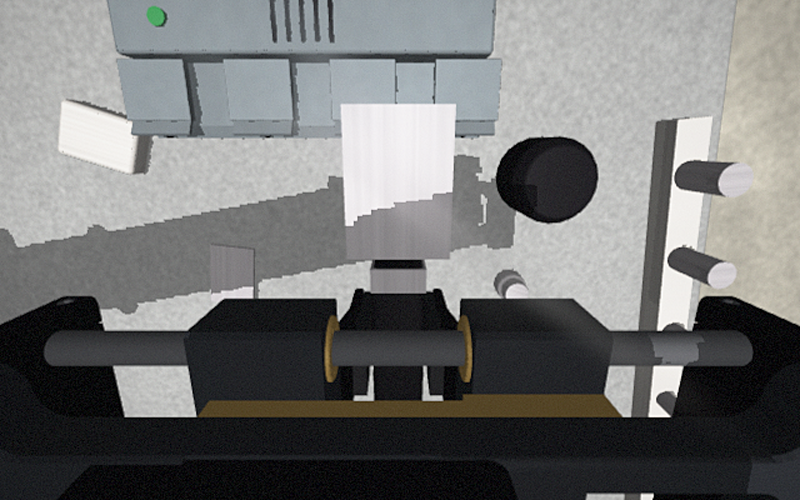

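```bash
python3 - <<'E'
from h import *; import pickle
k=pickle.load(open('k4.pkl','rb')); p,R0=pose()
s=lambda u,v,z: ray('wrist',(u/1.25,v/1.25),z,k)
im=cv2.cvtColor(cams.capture('wrist'),cv2.COLOR_RGB2GRAY)
for v in (52,60,68,76): print(v,[int(x) for x in np.where(np.abs(np.diff(im[v,80:410].astype(int)))>18)[0]+81])
for n,(a,b) in dict(s2=(185,222),s1=(290,331),s0=(395,436)).items():
  m=s((a+b)/2,68,.07); print(n,m.round(4),R0.inv().apply(m-p).round(4),np.linalg.norm(s(a,68,.07)-s(b,68,.07)))
for c in((116,53,.085),(494,55,.085),(116,58,.07),(500,59,.07),(132,123,.07),(290,122,.07)): print(c,s(*c).round(4))
for c in ((.6538,.2658),(.4977,.2772),(.5712,.2661)): print(R0.inv().apply(np.array([*c,.0585])-p))
E
python3 -c "
import cv2;i=cv2.imread('pics/w4.png')[0:160,90:520];cv2.imwrite('pics/w4c.png',cv2.resize(i,(800,298),interpolation=cv2.INTER_CUBIC))"
```

```text
52 [146, 147, 151, 155, 156, 231, 232, 233, 234, 236, 237, 249, 251, 316, 317, 331, 335, 347, 348, 349]
60 [96, 148, 149, 152, 157, 232, 233, 234, 238, 265, 316, 317, 318, 346, 347, 348, 349, 401]
68 [97, 149, 150, 153, 158, 159, 232, 233, 234, 235, 237, 238, 265, 316, 318, 347, 348, 349, 401]
76 [99, 150, 151, 154, 155, 158, 159, 233, 234, 235, 238, 239, 316, 317, 347, 348, 349, 400]
s2 [0.4951 0.2709 0.07  ] [ 0.1283 -0.1479  0.1499] 0.028007157085844697
s1 [0.5757 0.2632 0.07  ] [ 0.1282 -0.0669  0.15  ] 0.031042850664755133
s0 [0.6549 0.2556 0.07  ] [0.1281 0.0126 0.1502] 0.0310505988724801
(116, 53, 0.085) [0.442  0.2832 0.085 ]
(494, 55, 0.085) [0.7106 0.256  0.085 ]
(116, 58, 0.07) [0.4312 0.284  0.07  ]
(500, 59, 0.07) [0.7187 0.2556 0.07  ]
(132, 123, 0.07) [0.4299 0.2375 0.07  ]
(290, 122, 0.07) [0.5536 0.2264 0.07  ]
[0.13821661 0.01050132 0.16169566]
[ 0.13475402 -0.14597582  0.16140289]
[ 0.13067796 -0.07175434  0.1615351 ]
```

View pics/w4c.png

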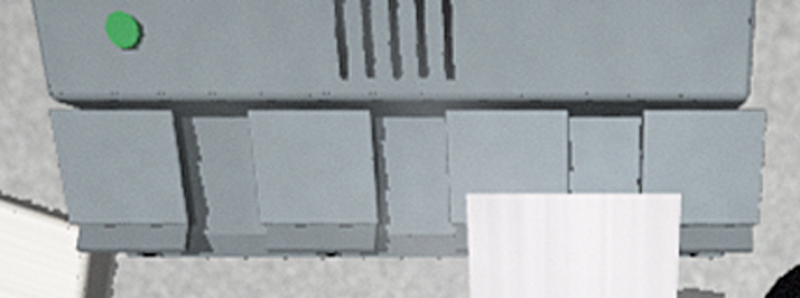

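```bash
cat >> h.py <<'E'
YAW=84.4
U=np.array([np.cos(np.radians(YAW)),np.sin(np.radians(YAW)),0]); V=np.array([U[1],-U[0],0])
B1=np.array([.5759,.2695,.0585])
BK={0:B1+.08*V,1:B1,2:B1-.08*V}
E
python3 - <<'E'
from h import *
print(BK)
b=BK[0]; 
for a,z in((.175,.11),(.175,.0516)): 
  P=b-a*U+.0007*V; P[2]=z; print(P,to(P,down(YAW)))
E
```

```text
{0: array([0.65551819, 0.26169337, 0.0585    ]), 1: array([0.5759, 0.2695, 0.0585]), 2: array([0.49628181, 0.27730663, 0.0585    ])}
[0.63913784 0.08746026 0.11      ] (array([-4.09,  1.29, 11.01]), array([ 0.002, -0.001,  0.003]))
[0.63913784 0.08746026 0.0516    ] (array([-4.09,  1.28, 16.85]), array([ 0.002, -0.001,  0.003]))
```

Call:
{"method": "drive_tool", "body": {
  "hand": [1, 1, 1, 1, 1, 1, 1, 1],
  "linear": [
    [-4.1, 1.3, 4],
    [-4.1, 1.3, 11],
    [-4.1, 1.3, 16.8],
    [-4.1, 1.3, 16.85],
    [-4.1, 1.3, 16.85],
    [-4.1, 1.3, 16.85],
    [-4.1, 1.3, 16.85],
    [-4.1, 1.3, 16.85]
  ],
  "angular": [
    [0.002, 0, 0.003],
    [0.002, 0, 0.003],
    [0.002, 0, 0.003],
    [0.002, 0, 0.003],
    [0.002, 0, 0.003],
    [0.002, 0, 0.003],
    [0.002, 0, 0.003],
    [0.002, 0, 0.003]
  ]
}}

```text
clock: 9.9
position: [0.64, 0.0876, 0.0528]
tcp_rot: [-0.0, 0.741, 0.672, 0.001]
ft_force: [-0.4, 0.3, -1.8]
finger_gap: 0.0216
```

Run:
```python
from h import *
b=BK[0]; k=K('wrist'); im=snap('wrist','w5',1.25)
for a in(.175,.145,.12,.089): 
  P=b-a*U+.0007*V; P[2]=.0516; print(to(P,down(YAW)))
p,R0=pose(); print(p,[proj('wrist',p+R0.apply([.089,y,-.0085]),k)*1.25 for y in(-.0227,.0213)])
```

```text
(array([-0.02, -0.06,  0.08]), array([ 0.001, -0.002,  0.   ]))
(array([ 2.98, -0.06,  0.09]), array([ 0.001, -0.002,  0.   ]))
(array([ 5.48, -0.06,  0.09]), array([ 0.001, -0.002,  0.   ]))
(array([ 8.58, -0.06,  0.1 ]), array([ 0.001, -0.002,  0.   ]))
[0.63975243 0.08755928 0.05244062] [array([339.98343749, 102.83528078]), array([454.54498431, 102.92141681])]
```

View pics/w5.png

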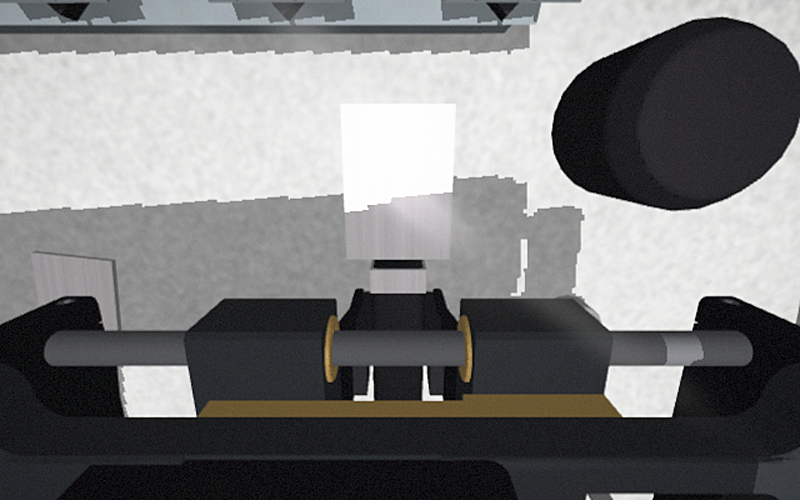

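Call:
{"method": "drive_tool", "body": {
  "hand": [1, 1, 1, 1, 1, 1, 1, 1, 1],
  "linear": [
    [1.5, -0.1, 0.09],
    [3, -0.1, 0.09],
    [4, -0.1, 0.09],
    [5, -0.1, 0.09],
    [6, -0.1, 0.09],
    [7, -0.1, 0.09],
    [7.7, -0.1, 0.09],
    [8, -0.1, 0.09],
    [8, -0.1, 0.09]
  ],
  "angular": [
    [0.001, -0.002, 0],
    [0.001, -0.002, 0],
    [0.001, -0.002, 0],
    [0.001, -0.002, 0],
    [0.001, -0.002, 0],
    [0.001, -0.002, 0],
    [0.001, -0.002, 0],
    [0.001, -0.002, 0],
    [0.001, -0.002, 0]
  ]
}}

```text
clock: 11.08
position: [0.6466, 0.1672, 0.0517]
tcp_rot: [0.0, 0.741, 0.672, -0.0]
ft_force: [0.5, -0.3, -0.8]
finger_gap: 0.0219
```

Call:
{"method": "drive_tool", "body": {
  "hand": [1, 1, 1, 1],
  "linear": [
    [0.3, 0, 0],
    [0.6, 0, 0],
    [0.6, 0, 0],
    [0.6, 0, 0]
  ],
  "angular": [
    [0, 0, 0],
    [0, 0, 0],
    [0, 0, 0],
    [0, 0, 0]
  ]
}}

```text
clock: 11.58
position: [0.6472, 0.1731, 0.0517]
tcp_rot: [0.0, 0.741, 0.672, -0.0]
ft_force: [-0.5, 0.5, -0.4]
finger_gap: 0.0216
```

Call:
{"method": "drive_tool", "body": {
  "hand": [1, 1, 1, 1],
  "linear": [
    [0.3, 0, 0],
    [0.3, 0, 0],
    [0.3, 0, 0],
    [0.3, 0, 0]
  ],
  "angular": [
    [0, 0, 0],
    [0, 0, 0],
    [0, 0, 0],
    [0, 0, 0]
  ]
}}

```text
clock: 12.08
position: [0.6474, 0.1742, 0.0516]
tcp_rot: [0.001, 0.741, 0.671, -0.001]
ft_force: [-0.2, -6.2, 0.3]
finger_gap: 0.0213
```

Call:
{"method": "drive_tool", "body": {
  "hand": [1, 1, 1],
  "linear": [
    [0.5, 0, 0],
    [0.5, 0, 0],
    [0.5, 0, 0]
  ],
  "angular": [
    [0, 0, 0],
    [0, 0, 0],
    [0, 0, 0]
  ]
}}

```text
clock: 12.45
position: [0.6475, 0.1741, 0.0516]
tcp_rot: [0.002, 0.742, 0.67, -0.004]
ft_force: [-2.6, -9.2, 2.4]
finger_gap: 0.0219
```

Call:
{"method": "drive_tool", "body": {
  "hand": [1, 1, 4, 4, 4, 4, 4, 4, 4],
  "linear": [
    [0, 0, 0],
    [0, 0, 0],
    [0, 0, 0],
    [0, 0, 0],
    [0, 0, -3],
    [0, 0, -9],
    [-4, 0, -15],
    [-4, 0, -15],
    [-4, 0, -15]
  ],
  "angular": [
    [0, 0, 0],
    [0, 0, 0],
    [0, 0, 0],
    [0, 0, 0],
    [0, 0, 0],
    [0, 0, 0],
    [0, 0, 0],
    [0, 0, 0],
    [0, 0, 0]
  ]
}}

```text
clock: 13.58
position: [0.644, 0.1359, 0.2025]
tcp_rot: [0.002, 0.742, 0.67, -0.003]
ft_force: [-0.2, 0.4, -0.5]
finger_gap: 0.0402
```

Run:
```python
from h import *
k=K('wrist'); im=snap('wrist','w6',1.25); cams.capture('top')
for m,z in dict(scraper_a_handle=.012,scraper_a_tip=.012).items():
 for n in('wrist','top'):
  print(m,n,[(np.round(d['uv']).tolist(),round(d['conf'],2),ray(n,d['uv'],z,k if n=='wrist' else None).round(4)[:2].tolist()) for d in spotter.landmark_of(m,n)[:5]])
```

```text
scraper_a_handle wrist []
scraper_a_handle top [([292.0, 227.0], 0.83, [0.4468, 0.0238])]
scraper_a_tip wrist [([167.0, 209.0], 0.7, [0.4543, 0.1172])]
scraper_a_tip top [([258.0, 220.0], 0.85, [0.4648, 0.1218]), ([446.0, 207.0], 0.33, [0.5079, -0.4288])]
```

View pics/w6.png

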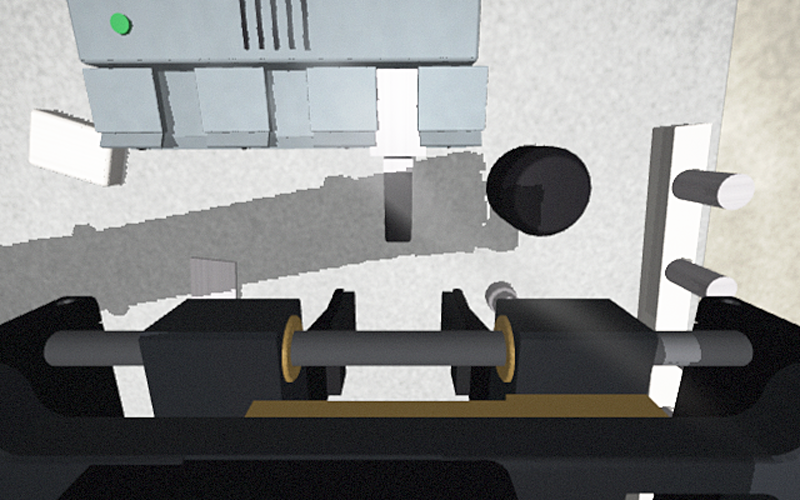

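Run:
```python
from h import *
print(to([.442,.028,.14],down(80.6)))
```

```text
(array([-12.75, -18.9 ,   6.21]), array([-0.004,  0.009,  0.064]))
```

Call:
{"method": "drive_tool", "body": {
  "hand": [5.5, 5.5, 5.5, 5.5, 5.5, 5.5, 5.5, 5.5],
  "linear": [
    [-12.7, -18.9, 2],
    [-12.7, -18.9, 2],
    [-12.7, -18.9, 4],
    [-12.7, -18.9, 6.2],
    [-12.7, -18.9, 6.2],
    [-12.7, -18.9, 6.2],
    [-12.7, -18.9, 6.2],
    [-12.7, -18.9, 6.2]
  ],
  "angular": [
    [-0.004, 0.009, 0.064],
    [-0.004, 0.009, 0.064],
    [-0.004, 0.009, 0.064],
    [-0.004, 0.009, 0.064],
    [-0.004, 0.009, 0.064],
    [-0.004, 0.009, 0.064],
    [-0.004, 0.009, 0.064],
    [-0.004, 0.009, 0.064]
  ]
}}

```text
clock: 14.88
position: [0.4433, 0.0289, 0.1408]
tcp_rot: [0.001, 0.763, 0.647, 0.0]
ft_force: [0.4, 0.4, 0.6]
finger_gap: 0.0552
```

Run:
```python
from h import *
k=K('wrist'); im=snap('wrist','w7',1.25)
for m,z in dict(scraper_a_handle=.012,scraper_a_tip=.012).items():
  print(m,[(np.round(d['uv']).tolist(),round(d['conf'],2),ray('wrist',d['uv'],z,k).round(4)[:2].tolist()) for d in spotter.landmark_of(m,'wrist')[:5]])
```

```text
scraper_a_handle [([314.0, 201.0], 0.91, [0.4369, 0.0208])]
scraper_a_tip [([317.0, 97.0], 0.85, [0.4567, 0.1178])]
```

View pics/w7.png

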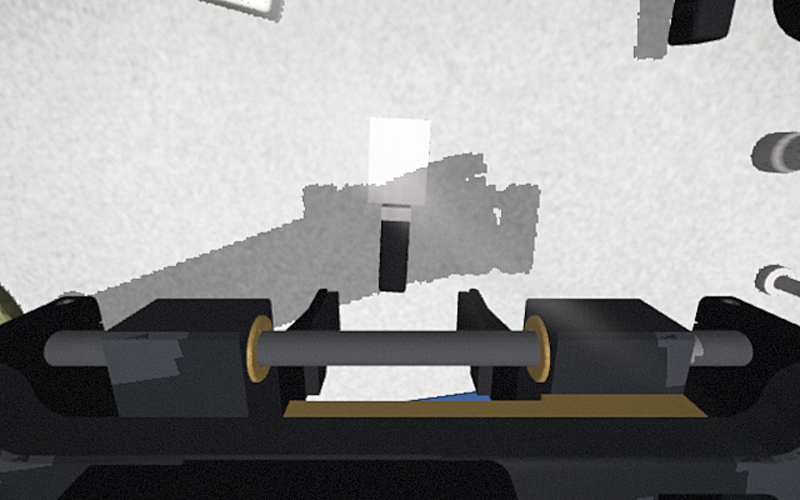

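Run:
```python
from h import *
k=K('wrist')
s=lambda u,v,z: ray('wrist',(u/1.25,v/1.25),z,k)
t=(s(370,118,.0135)+s(431,121,.0135))/2; c=(s(367,202,.0135)+s(427,205,.0135))/2
hr=(s(378,290,.024)+s(406,292,.024))/2
a=lambda d: np.degrees(np.arctan2(d[1],d[0]))
print(t,a(t-c),a(t-hr),np.linalg.norm((t-hr)[:2]), a(s(431,121,.0135)-s(370,118,.0135))+90)
yaw=a(t-hr); u=np.array([np.cos(np.radians(yaw)),np.sin(np.radians(yaw))])
g=t[:2]-.089*u; print(yaw,g,to([*g,.05],down(yaw)),to([*g,.0045],down(yaw)))
```

```text
[0.45867341 0.11816649 0.0135    ] 78.23504015901702 77.73083808139096 0.1294885614606428 77.9811270306285
77.73083808139096 [0.43976051 0.03119925] (array([ 0.22, -0.32,  9.03]), array([0.001, 0.001, 0.05 ])) (array([ 0.22, -0.33, 13.58]), array([0.001, 0.001, 0.05 ]))
```

Call:
{"method": "drive_tool", "body": {
  "hand": [5.5, 5.5, 5.5, 5.5, 5.5, 5.5, 2, 1, 1, 1, 1, 1],
  "linear": [
    [0.2, -0.3, 6],
    [0.2, -0.3, 9],
    [0.2, -0.3, 12],
    [0.2, -0.3, 13.6],
    [0.2, -0.3, 13.6],
    [0.2, -0.3, 13.6],
    [0.2, -0.3, 13.6],
    [0.2, -0.3, 13.6],
    [0.2, -0.3, 13.6],
    [0.2, -0.3, 13.6],
    [0.2, -0.3, 13.6],
    [0.2, -0.3, 13.6]
  ],
  "angular": [
    [0, 0, 0.05],
    [0, 0, 0.05],
    [0, 0, 0.05],
    [0, 0, 0.05],
    [0, 0, 0.05],
    [0, 0, 0.05],
    [0, 0, 0.05],
    [0, 0, 0.05],
    [0, 0, 0.05],
    [0, 0, 0.05],
    [0, 0, 0.05],
    [0, 0, 0.05]
  ]
}}

```text
clock: 16.52
position: [0.4401, 0.031, 0.0045]
tcp_rot: [0.0, 0.779, 0.628, 0.0]
ft_force: [-0.4, -0.4, 2.4]
finger_gap: 0.0219
```

Call:
{"method": "drive_tool", "body": {
  "hand": [1, 1, 1, 1, 1],
  "linear": [
    [0, 0, -4],
    [0, 0, -9],
    [0, 0, -9],
    [0, 0, -9],
    [0, 0, -9]
  ],
  "angular": [
    [0, 0, 0],
    [0, 0, 0],
    [0, 0, 0],
    [0, 0, 0],
    [0, 0, 0]
  ]
}}

```text
clock: 17.15
position: [0.4387, 0.0308, 0.093]
tcp_rot: [0.0, 0.779, 0.628, -0.001]
ft_force: [0.2, -0.3, -0.7]
finger_gap: 0.0215
```

Run:
```python
from h import *
b=BK[2]
im=snap('wrist','w8')
for z in (.093,.0516):
 P=b-.175*U-.0003*V; P[2]=z; print(P,to(P,down(YAW)))
g=cv2.cvtColor(im,cv2.COLOR_RGB2GRAY); print([ [int(x) for x in np.where(np.abs(np.diff(g[v,230:410].astype(int)))>15)[0]+231] for v in (95,110,130)], [int(x) for x in np.where(np.abs(np.diff(g[60:130,318].astype(int)))>10)[0]+61])
```

```text
[0.47890623 0.10317111 0.093     ] (array([ 7.92,  2.37, -0.01]), array([-0.002,  0.002, -0.116]))
[0.47890623 0.10317111 0.0516    ] (array([7.93, 2.38, 4.13]), array([-0.002,  0.002, -0.116]))
[[365], [], [363, 364, 395, 396]] [79]
```

Call:
{"method": "drive_tool", "body": {
  "hand": [1, 1, 1, 1, 1, 1, 1],
  "linear": [
    [4, 1.2, 0],
    [7.9, 2.4, 2],
    [7.9, 2.4, 4.1],
    [7.9, 2.4, 4.1],
    [7.9, 2.4, 4.1],
    [7.9, 2.4, 4.1],
    [7.9, 2.4, 4.1]
  ],
  "angular": [
    [0, 0, -0.06],
    [0, 0, -0.116],
    [0, 0, -0.116],
    [0, 0, -0.116],
    [0, 0, -0.116],
    [0, 0, -0.116],
    [0, 0, -0.116]
  ]
}}

```text
clock: 18.08
position: [0.4794, 0.1028, 0.0526]
tcp_rot: [0.0, 0.741, 0.671, -0.001]
ft_force: [-1.3, -0.6, -1.2]
finger_gap: 0.0221
```

Run:
```python
from h import *
b=BK[2]; im=snap('wrist','w9',1.25); print(status.get_obs()['finger_gap'],pose()[0])
for a in(.175,.09): 
  P=b-a*U-.0000*V; P[2]=.051; print(to(P,down(YAW)))
```

```text
0.022030479691473526 [0.47938331 0.10279482 0.05249785]
(array([ 0.03, -0.02,  0.15]), array([-0.001,  0.001, -0.001]))
(array([ 8.53, -0.03,  0.14]), array([-0.001,  0.001, -0.001]))
```

View pics/w9.png

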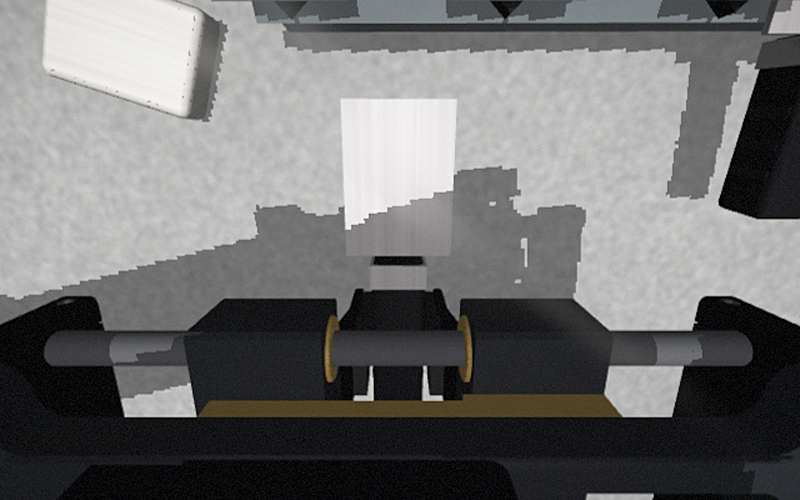

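Call:
{"method": "drive_tool", "body": {
  "hand": [1, 1, 1, 1, 1, 1, 1, 1, 1],
  "linear": [
    [1.5, 0, 0.14],
    [3, 0, 0.14],
    [4, 0, 0.14],
    [5, 0, 0.14],
    [6, 0, 0.14],
    [7, 0, 0.14],
    [7.8, 0, 0.14],
    [8.2, 0, 0.14],
    [8.2, 0, 0.14]
  ],
  "angular": [
    [0, 0, 0],
    [0, 0, 0],
    [0, 0, 0],
    [0, 0, 0],
    [0, 0, 0],
    [0, 0, 0],
    [0, 0, 0],
    [0, 0, 0],
    [0, 0, 0]
  ]
}}

```text
clock: 19.25
position: [0.4874, 0.1845, 0.051]
tcp_rot: [0.0, 0.741, 0.672, -0.001]
ft_force: [-0.2, -0.1, -1.4]
finger_gap: 0.0214
```

Call:
{"method": "drive_tool", "body": {
  "hand": [1, 1, 1, 1],
  "linear": [
    [0.3, 0, 0],
    [0.6, 0, 0],
    [0.8, 0, 0],
    [0.8, 0, 0]
  ],
  "angular": [
    [0, 0, 0],
    [0, 0, 0],
    [0, 0, 0],
    [0, 0, 0]
  ]
}}

```text
clock: 19.75
position: [0.488, 0.1879, 0.0506]
tcp_rot: [0.001, 0.742, 0.671, -0.003]
ft_force: [-2.5, -9.4, 2.5]
finger_gap: 0.0217
```

Call:
{"method": "drive_tool", "body": {
  "hand": [1, 1, 4, 4, 4, 4, 4, 4, 4, 4, 4],
  "linear": [
    [0, 0, 0],
    [0, 0, 0],
    [0, 0, 0],
    [0, 0, 0],
    [0, 0, -3],
    [0, 0, -9],
    [-8, 0, -15],
    [-8, 6, -18],
    [-8, 6, -18],
    [-8, 6, -18],
    [-8, 6, -18]
  ],
  "angular": [
    [0, 0, 0],
    [0, 0, 0],
    [0, 0, 0],
    [0, 0, 0],
    [0, 0, 0],
    [0, 0, 0],
    [0, 0, 0],
    [0, 0, 0],
    [0, 0, 0],
    [0, 0, 0],
    [0, 0, 0]
  ]
}}

```text
clock: 21.12
position: [0.5389, 0.1045, 0.2299]
tcp_rot: [0.001, 0.741, 0.671, -0.004]
ft_force: [0.2, 0.4, 0.1]
finger_gap: 0.0398
```

Run:
```python
from h import *
k=K('wrist'); im=snap('wrist','w10',1.25)
t=cams.capture('top'); s=cams.capture('scene')
a=cv2.resize(t[140:270,390:520],(390,390)); b=cv2.resize(s[130:230,150:280],(507,390))
c=cv2.resize(t[100:250,180:340],(0,0),fx=2.5,fy=2.5)
b=cv2.resize(b,(390,300)); c=c[:375,:400]
o=np.zeros((600,800,3),np.uint8); o[:390,:390]=a; o[:300,400:790]=b; o[300:600,400:800]=c[60:360]
cv2.imwrite('pics/p1.png',o[:,:,::-1])
for n in('top','scene'):
  print([(np.round(d['uv'],1).tolist(),round(d['conf'],2),ray(n,d['uv'],.044).round(3)[:2].tolist()) for d in spotter.landmark_of('pedal_pad',n)[:5]])
  print([(np.round(d['uv'],1).tolist(),round(d['conf'],2),ray(n,d['uv'],.05).round(3)[:2].tolist()) for d in spotter.landmark_of('scraper_a_handle',n)[:5]])
```

```text
[([447.6, 265.2], 0.95, [0.339, -0.418]), ([395.1, 297.0], 0.86, [0.25, -0.269]), ([424.1, 145.3], 0.65, [0.684, -0.361])]
[]
[([207.2, 138.0], 0.83, [0.34, -0.419]), ([273.2, 124.0], 0.75, [0.245, -0.252]), ([408.2, 261.9], 0.42, [0.64, 0.163]), ([400.2, 326.9], 0.32, [0.788, 0.157])]
[([419.6, 207.9], 0.93, [0.49, 0.179])]
```

View pics/p1.png

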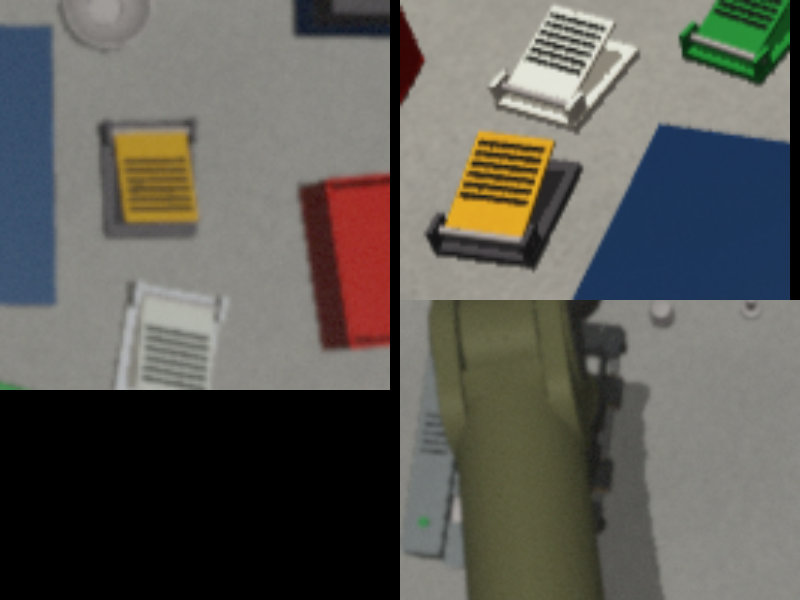

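Run:
```python
from h import *
print(ray('top',(442.7,207.4),.044), to([.503,-.411,.12],down(84.4)))
```

```text
[ 0.50259255 -0.40912215  0.044     ] (array([-51.52,   1.5 ,  11.43]), array([-0.003,  0.007, -0.002]))
```

Call:
{"method": "drive_tool", "body": {
  "hand": [0, 0, 0, 0, 0, 0, 0, 0, 0, 0, 0, 0, 0, 0],
  "linear": [
    [-51.4, 1.5, 4],
    [-51.4, 1.5, 4],
    [-51.4, 1.5, 4],
    [-51.4, 1.5, 4],
    [-51.4, 1.5, 11.4],
    [-51.4, 1.5, 11.4],
    [-51.4, 1.5, 11.4],
    [-51.4, 1.5, 11.4],
    [-51.4, 1.5, 11.4],
    [-51.4, 1.5, 11.4],
    [-51.4, 1.5, 11.4],
    [-51.4, 1.5, 11.4],
    [-51.4, 1.5, 11.4],
    [-51.4, 1.5, 11.4]
  ],
  "angular": [
    [0, 0.007, 0],
    [0, 0.007, 0],
    [0, 0.007, 0],
    [0, 0.007, 0],
    [0, 0.007, 0],
    [0, 0.007, 0],
    [0, 0.007, 0],
    [0, 0.007, 0],
    [0, 0.007, 0],
    [0, 0.007, 0],
    [0, 0.007, 0],
    [0, 0.007, 0],
    [0, 0.007, 0],
    [0, 0.007, 0]
  ]
}}

```text
clock: 23.22
position: [0.5036, -0.4092, 0.1207]
tcp_rot: [-0.001, 0.741, 0.671, -0.001]
ft_force: [-0.5, 0.4, 0.3]
finger_gap: 0.0004
```

Run:
```python
from h import *
k=K('wrist'); p,R0=pose(); im=snap('wrist','w11',1.25); cams.capture('top'); cams.capture('scene'); print(p,status.get_obs()['finger_gap'], proj('wrist',p,k)*1.25)
for n in('wrist',):
  print([(np.round(d['uv'],1).tolist(),round(d['conf'],2),ray(n,d['uv'],.044,k).round(3)[:2].tolist()) for d in spotter.landmark_of('pedal_pad',n)[:5]])
for n in('top','scene'):
  for m in('scraper_a_handle','scraper_a_tip'):
    print(m,n,[(np.round(d['uv'],1).tolist(),round(d['conf'],2),ray(n,d['uv'],.055).round(3)[:2].tolist()) for d in spotter.landmark_of(m,n)[:5]])
t=cams.capture('top'); c=t[100:260,180:340]; v=im[0:400,100:540]
o=np.zeros((400,800,3),np.uint8); o[:,:400]=cv2.resize(c,(400,400)); o[:,400:]=cv2.resize(v,(400,364))[:400] if 0 else cv2.copyMakeBorder(cv2.resize(v,(400,364)),0,36,0,0,0)
cv2.imwrite('pics/p2.png',o[:,:,::-1])
```

```text
[ 0.50363009 -0.40917823  0.12072544] 0.00040347398765358663 [399.28327424 307.64932713]
[([324.3, 210.0], 0.97, [0.508, -0.412]), ([133.5, 239.6], 0.67, [0.342, -0.422])]
scraper_a_handle top [([234.8, 210.7], 0.68, [0.488, 0.183])]
scraper_a_tip top [([200.9, 205.7], 0.79, [0.501, 0.279])]
scraper_a_handle scene [([420.0, 209.8], 0.86, [0.5, 0.18])]
scraper_a_tip scene [([465.7, 215.1], 0.68, [0.496, 0.283]), ([219.3, 292.7], 0.15, [0.793, -0.204])]
```

View pics/p2.png

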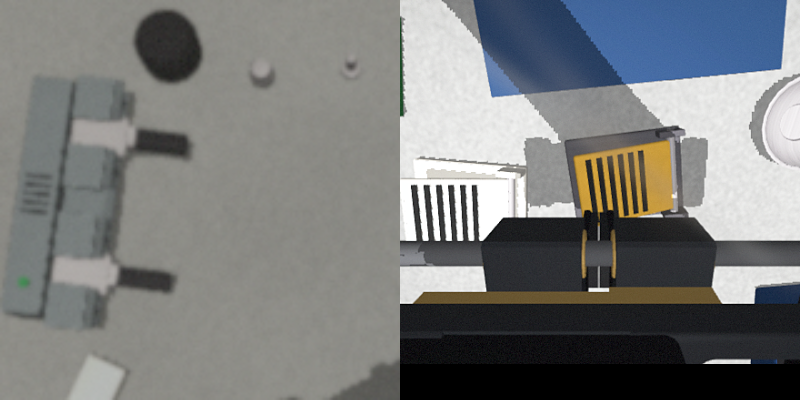

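Call:
{"method": "drive_tool", "body": {
  "hand": [0, 0, 0, 0, 0, 0, 0],
  "linear": [
    [0, 0.1, 5],
    [0, 0.1, 7],
    [0, 0.1, 7.8],
    [0, 0.1, 8.4],
    [0, 0.1, 9],
    [0, 0.1, 9.3],
    [0, 0.1, 9.3]
  ],
  "angular": [
    [0, 0, 0],
    [0, 0, 0],
    [0, 0, 0],
    [0, 0, 0],
    [0, 0, 0],
    [0, 0, 0],
    [0, 0, 0]
  ]
}}

```text
clock: 24.55
position: [0.5032, -0.411, 0.0291]
tcp_rot: [-0.001, 0.742, 0.671, -0.001]
ft_force: [-4.7, 1.6, 8.5]
finger_gap: 0.0004
```

Call:
{"method": "drive_tool", "body": {
  "hand": [0, 0, 0],
  "linear": [
    [0, 0, 0.4],
    [0, 0, 0.7],
    [0, 0, 0.7]
  ],
  "angular": [
    [0, 0, 0],
    [0, 0, 0],
    [0, 0, 0]
  ]
}}

```text
clock: 24.92
position: [0.5031, -0.4112, 0.0273]
tcp_rot: [-0.001, 0.742, 0.671, 0.0]
ft_force: [-9.5, 10.2, 27.2]
finger_gap: 0.0004
```

Call:
{"method": "drive_tool", "body": {
  "hand": [0, 0, 0, 0, 0, 0, 0, 0, 0, 0, 0, 0, 0, 0, 0, 0, 0, 0, 0, 0],
  "linear": [
    [0, 0, 0.6],
    [0, 0, 0.6],
    [0, 0, 0.6],
    [0, 0, 0.6],
    [0, 0, 0.6],
    [0, 0, 0.6],
    [0, 0, 0.6],
    [0, 0, 0.6],
    [0, 0, 0.6],
    [0, 0, 0.6],
    [0, 0, 0.6],
    [0, 0, 0.6],
    [0, 0, 0.6],
    [0, 0, 0.6],
    [0, 0, 0.6],
    [0, 0, 0.6],
    [0, 0, 0.6],
    [0, 0, 0.6],
    [0, 0, 0.6],
    [0, 0, 0.6]
  ],
  "angular": [
    [0, 0, 0],
    [0, 0, 0],
    [0, 0, 0],
    [0, 0, 0],
    [0, 0, 0],
    [0, 0, 0],
    [0, 0, 0],
    [0, 0, 0],
    [0, 0, 0],
    [0, 0, 0],
    [0, 0, 0],
    [0, 0, 0],
    [0, 0, 0],
    [0, 0, 0],
    [0, 0, 0],
    [0, 0, 0],
    [0, 0, 0],
    [0, 0, 0],
    [0, 0, 0],
    [0, 0, 0]
  ]
}}

```text
clock: 27.42
position: [0.5032, -0.4112, 0.0272]
tcp_rot: [-0.002, 0.742, 0.671, 0.002]
ft_force: [-10.3, 10.8, 31.0]
finger_gap: 0.0005
```

Run:
```python
from h import *
im=cams.capture('scene'); c=im[130:240,140:290]; cv2.imwrite('pics/p3.png',cv2.resize(c,None,fx=4,fy=4,interpolation=cv2.INTER_CUBIC)[:,:,::-1])
# retreat target, then above scraper in slot 2 (grip 8 mm ahead of handle centre)
P=BK[2]-.0896*U; P[2]=.2; print(P)
```

```text
[0.48753838 0.18813426 0.2       ]
```

View pics/p3.png

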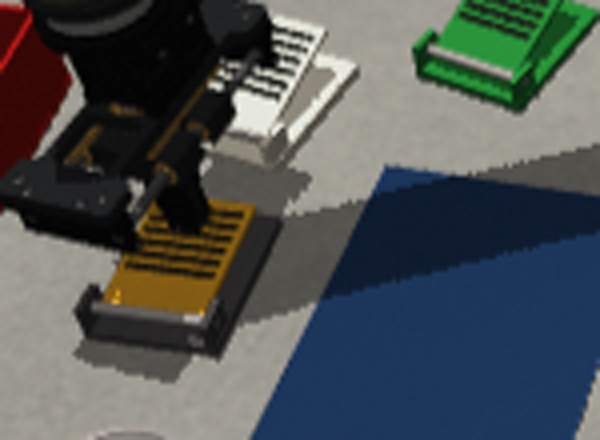

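Call:
{"method": "drive_tool", "body": {
  "hand": [0, 0, 0, 4.5, 4.5, 4.5, 4.5, 4.5, 4.5, 4.5, 4.5, 4.5, 4.5, 4.5, 4.5, 4.5, 4.5, 4.5],
  "linear": [
    [0, 0, -2],
    [0, 0, -8],
    [0, 0, -14],
    [10, -1.2, -18],
    [55, -7.3, -18],
    [55, -7.3, -18],
    [55, -7.3, -18],
    [55, -7.3, -18],
    [55, -7.3, -18],
    [55, -7.3, -18],
    [55, -7.3, -18],
    [55, -7.3, -18],
    [55, -7.3, -18],
    [55, -7.3, -18],
    [55, -7.3, -18],
    [55, -7.3, -18],
    [55, -7.3, -18],
    [55, -7.3, -18]
  ],
  "angular": [
    [0, 0, 0],
    [0, 0, 0],
    [0, 0, 0],
    [0, 0, 0],
    [0, 0, 0],
    [0, 0, 0],
    [0, 0, 0],
    [0, 0, 0],
    [0, 0, 0],
    [0, 0, 0],
    [0, 0, 0],
    [0, 0, 0],
    [0, 0, 0],
    [0, 0, 0],
    [0, 0, 0],
    [0, 0, 0],
    [0, 0, 0],
    [0, 0, 0]
  ]
}}

```text
clock: 29.72
position: [0.486, 0.142, 0.2103]
tcp_rot: [-0.002, 0.742, 0.67, 0.002]
ft_force: [0.5, 0.0, 0.1]
finger_gap: 0.0453
```

Run:
```python
from h import *
k=K('wrist'); im=snap('wrist','w12',1.25); cams.capture('top')
for m,z in dict(scraper_a_handle=.054,scraper_a_tip=.0585).items():
  for n in('wrist','top'): print(m,n,[(np.round(d['uv']).tolist(),round(d['conf'],2),ray(n,d['uv'],z,k if n=='wrist' else None).round(4)[:2].tolist()) for d in spotter.landmark_of(m,n)[:5]])
for n,z in(('top',.044),('scene',.044)):
  cams.capture(n); print([(np.round(d['uv'],1).tolist(),round(d['conf'],2),ray(n,d['uv'],z).round(3)[:2].tolist()) for d in spotter.landmark_of('pedal_pad',n)[:4]])
```

```text
scraper_a_handle wrist [([315.0, 152.0], 0.72, [0.4852, 0.1803])]
scraper_a_handle top []
scraper_a_tip wrist [([312.0, 50.0], 0.86, [0.4929, 0.2769])]
scraper_a_tip top []
[([394.1, 298.5], 0.94, [0.246, -0.266]), ([449.2, 266.2], 0.84, [0.336, -0.422])]
[([269.9, 125.1], 0.69, [0.251, -0.26]), ([185.2, 185.4], 0.66, [0.523, -0.403]), ([205.7, 139.1], 0.65, [0.345, -0.421])]
```

View pics/w12.png

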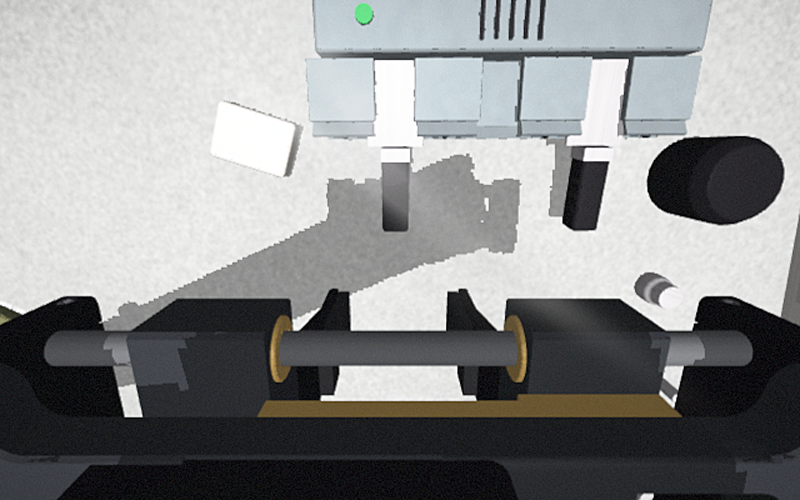

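Call:
{"method": "drive_tool", "body": {
  "hand": [4.5, 4.5, 4.5, 4.5, 4.5, 4.5, 4.5, 2, 1, 1, 1, 1],
  "linear": [
    [4.4, -0.3, 5],
    [4.4, -0.3, 10],
    [4.4, -0.3, 14],
    [4.4, -0.3, 16.5],
    [4.4, -0.3, 16.5],
    [4.4, -0.3, 16.5],
    [4.4, -0.3, 16.5],
    [4.4, -0.3, 16.5],
    [4.4, -0.3, 16.5],
    [4.4, -0.3, 16.5],
    [4.4, -0.3, 16.5],
    [4.4, -0.3, 16.5]
  ],
  "angular": [
    [0, 0, 0],
    [0, 0, 0],
    [0, 0, 0],
    [0, 0, 0],
    [0, 0, 0],
    [0, 0, 0],
    [0, 0, 0],
    [0, 0, 0],
    [0, 0, 0],
    [0, 0, 0],
    [0, 0, 0],
    [0, 0, 0]
  ]
}}

```text
clock: 31.72
position: [0.4875, 0.1874, 0.0457]
tcp_rot: [-0.002, 0.742, 0.671, 0.002]
ft_force: [0.3, -0.5, 0.7]
finger_gap: 0.022
```

Call:
{"method": "drive_tool", "body": {
  "hand": [1, 1, 1, 1, 1, 1, 1, 1, 1],
  "linear": [
    [-1, 0, 0],
    [-2, 0, 0],
    [-3.5, 0, 0],
    [-5, 0, 0],
    [-6.5, 0, 0],
    [-8.5, 0, 0],
    [-9, 0, -3],
    [-9, 0, -9],
    [-9, 0, -9]
  ],
  "angular": [
    [0, 0, 0],
    [0, 0, 0],
    [0, 0, 0],
    [0, 0, 0],
    [0, 0, 0],
    [0, 0, 0],
    [0, 0, 0],
    [0, 0, 0],
    [0, 0, 0]
  ]
}}

```text
clock: 32.85
position: [0.4818, 0.0971, 0.1395]
tcp_rot: [-0.001, 0.742, 0.67, 0.007]
ft_force: [-0.4, 0.5, -1.3]
finger_gap: 0.0215
```

Run:
```python
from h import *
k=K('wrist'); p,R0=pose(); im=snap('wrist','w13'); print(p,status.get_obs()['finger_gap'],status.get_obs()['q'])
g=cv2.cvtColor(im,cv2.COLOR_RGB2GRAY).astype(int)
for v in (90,100,110): print(v,[int(x) for x in np.where(np.abs(np.diff(g[v,250:390]))>12)[0]+251])
print([[int(x) for x in np.where(np.abs(np.diff(g[40:150,c]))>10)[0]+41] for c in (290,318,345)])
for n in('top','scene'):
  cams.capture(n); print(n,[(np.round(d['uv'],1).tolist(),round(d['conf'],2),ray(n,d['uv'],.002).round(3)[:2].tolist()) for d in spotter.landmark_of('mat_center',n)[:3]])
im=cams.capture('top'); m=cv2.inRange(cv2.cvtColor(im,cv2.COLOR_RGB2HSV),(105,90,20),(125,255,200)); m[:, :330]=0; m[:,430:]=0
c=max(cv2.findContours(m,0,1)[0],key=cv2.contourArea); box=cv2.boxPoints(cv2.minAreaRect(c)); print([ray('top',b,.002)[:2].round(3).tolist() for b in box])
```

```text
[0.48182115 0.09714279 0.13949539] 0.02168885568423414 [-0.93843251  0.02666592  0.70708583  1.97557645 -0.02715853  1.1396318
 -0.32175454]
90 [271, 272, 368]
100 [271, 272, 367]
110 [272, 366, 367]
[[45, 46, 48, 50, 60, 61, 76, 77, 78], [48, 49, 50, 59, 60, 77, 78], [44, 45, 47, 48, 49, 50, 58, 59, 60, 77, 78]]
top [([378.6, 192.5], 0.89, [0.551, -0.232])]
scene [([254.0, 217.4], 0.9, [0.557, -0.215])]
[[0.683, -0.133], [0.684, -0.319], [0.411, -0.313], [0.41, -0.132]]
```

Run:
```python
from h import *
R=down(90)*Rn.from_euler('y',-.08)
for x,z in((.505,.12),(.505,.011)): print(to([x,-.247,z],R))
```

```text
(array([-33.93,   6.23,   1.22]), array([-0.006, -0.084, -0.101]))
(array([-33.98,   6.25,  12.12]), array([-0.006, -0.084, -0.101]))
```

Call:
{"method": "drive_tool", "body": {
  "hand": [1, 1, 1, 1, 1, 1, 1, 1, 1, 1],
  "linear": [
    [-33.9, 6.2, 1],
    [-33.9, 6.2, 1],
    [-33.9, 6.2, 1],
    [-33.9, 6.2, 1],
    [-33.9, 6.2, 1],
    [-33.9, 6.2, 1],
    [-33.9, 6.2, 1],
    [-33.9, 6.2, 1],
    [-33.9, 6.2, 1],
    [-33.9, 6.2, 1]
  ],
  "angular": [
    [-0.006, -0.084, -0.101],
    [-0.006, -0.084, -0.101],
    [-0.006, -0.084, -0.101],
    [-0.006, -0.084, -0.101],
    [-0.006, -0.084, -0.101],
    [-0.006, -0.084, -0.101],
    [-0.006, -0.084, -0.101],
    [-0.006, -0.084, -0.101],
    [-0.006, -0.084, -0.101],
    [-0.006, -0.084, -0.101]
  ]
}}

```text
clock: 34.4
position: [0.5052, -0.2452, 0.1221]
tcp_rot: [0.028, 0.706, 0.707, -0.028]
ft_force: [0.2, -0.1, -1.1]
finger_gap: 0.0217
```

Run:
```python
from h import *
R=down(90)*Rn.from_euler('y',-.08)
print(pose()[0],status.get_obs()['finger_gap'])
for x,z in((.505,.05),(.505,.010)): print(to([x,-.247,z],R))
im=snap('wrist','w14')
g=cv2.cvtColor(im,cv2.COLOR_RGB2GRAY).astype(int)
for v in (90,100,110): print(v,[int(x) for x in np.where(np.abs(np.diff(g[v,250:390]))>12)[0]+251])
print([[int(x) for x in np.where(np.abs(np.diff(g[40:150,c]))>10)[0]+41] for c in (290,318,345)])
```

```text
[ 0.50516737 -0.24518008  0.12208817] 0.021728724268088702
(array([ 0.39, -0.02,  7.2 ]), array([-0.   , -0.001,  0.003]))
(array([ 7.000e-01, -1.000e-02,  1.119e+01]), array([-0.   , -0.001,  0.003]))
90 [271, 272, 367, 368, 369, 376, 377, 381]
100 [271, 272, 273, 366, 367, 368]
110 [272, 273, 366, 367, 368]
[[49, 50, 77, 78], [49, 50, 51, 54, 55, 65, 77, 78], [49, 50, 70, 71, 77, 78]]
```

Call:
{"method": "drive_tool", "body": {
  "hand": [1, 1, 1, 1, 1, 1],
  "linear": [
    [0.3, 0, 5],
    [0.5, 0, 8.5],
    [0.6, 0, 10.3],
    [0.7, 0, 11.1],
    [0.7, 0, 11.1],
    [0.7, 0, 11.1]
  ],
  "angular": [
    [0, 0, 0],
    [0, 0, 0],
    [0, 0, 0],
    [0, 0, 0],
    [0, 0, 0],
    [0, 0, 0]
  ]
}}

```text
clock: 35.2
position: [0.5062, -0.2476, 0.0122]
tcp_rot: [0.029, 0.706, 0.707, -0.027]
ft_force: [0.5, -0.6, -1.5]
finger_gap: 0.0217
```

Call:
{"method": "drive_tool", "body": {
  "hand": [1, 1, 1],
  "linear": [
    [0, 0, 0.3],
    [0, 0, 0.5],
    [0, 0, 0.5]
  ],
  "angular": [
    [0, 0, 0],
    [0, 0, 0],
    [0, 0, 0]
  ]
}}

```text
clock: 35.58
position: [0.5067, -0.2481, 0.0077]
tcp_rot: [0.029, 0.706, 0.707, -0.027]
ft_force: [-0.0, 1.9, 2.7]
finger_gap: 0.0218
```

Contact. I release, rise, and go to the other scraper.

Call:
{"method": "drive_tool", "body": {
  "hand": [1.5, 4, 4, 4, 4, 4, 4, 4],
  "linear": [
    [0, 0, 0],
    [0, 0, 0],
    [0, 0, 0],
    [0, 0, -2],
    [0, 0, -8],
    [0, 0, -14],
    [0, 0, -20],
    [0, 0, -20]
  ],
  "angular": [
    [0, 0, 0],
    [0, 0, 0],
    [0, 0, 0],
    [0, 0, 0],
    [0, 0, 0],
    [0, 0, 0],
    [0, 0, 0],
    [0, 0, 0]
  ]
}}

```text
clock: 36.58
position: [0.509, -0.2335, 0.2129]
tcp_rot: [0.033, 0.706, 0.707, -0.024]
ft_force: [0.9, 0.2, -0.6]
finger_gap: 0.0399
```

Run:
```python
from h import *
k=K('wrist'); snap('wrist','w15'); cams.capture('top'); cams.capture('scene')
print(pose()[0])
for m,z in dict(scraper_a_handle=.014,scraper_a_tip=.014).items():
  for n in('wrist','top','scene'): print(m,n,[(np.round(d['uv']).tolist(),round(d['conf'],2),ray(n,d['uv'],z,k if n=='wrist' else None).round(4)[:2].tolist()) for d in spotter.landmark_of(m,n)[:5]])
print(to([.645,.135,.21],down(YAW)))
```

```text
[ 0.50556993 -0.23193592  0.20678413]
scraper_a_handle wrist [([317.0, 186.0], 0.96, [0.5098, -0.2592])]
scraper_a_handle top []
scraper_a_handle scene [([249.0, 199.0], 0.66, [0.5124, -0.2412])]
scraper_a_tip wrist [([312.0, 99.0], 0.72, [0.5041, -0.1581])]
scraper_a_tip top [([354.0, 206.0], 0.67, [0.5082, -0.1578])]
scraper_a_tip scene [([285.0, 203.0], 0.85, [0.5075, -0.1475])]
(array([36.55, 14.02, -3.3 ]), array([0.005, 0.08 , 0.1  ]))
```

Call:
{"method": "drive_tool", "body": {
  "hand": [4.5, 4.5, 4.5, 4.5, 4.5, 4.5, 4.5, 4.5, 4.5, 4.5, 4.5, 4.5],
  "linear": [
    [36.5, 14, -3.3],
    [36.5, 14, -3.3],
    [36.5, 14, -3.3],
    [36.5, 14, -3.3],
    [36.5, 14, -3.3],
    [36.5, 14, -3.3],
    [36.5, 14, -3.3],
    [36.5, 14, -3.3],
    [36.5, 14, -3.3],
    [36.5, 14, -3.3],
    [36.5, 14, -3.3],
    [36.5, 14, -3.3]
  ],
  "angular": [
    [0.005, 0.08, 0.1],
    [0.005, 0.08, 0.1],
    [0.005, 0.08, 0.1],
    [0.005, 0.08, 0.1],
    [0.005, 0.08, 0.1],
    [0.005, 0.08, 0.1],
    [0.005, 0.08, 0.1],
    [0.005, 0.08, 0.1],
    [0.005, 0.08, 0.1],
    [0.005, 0.08, 0.1],
    [0.005, 0.08, 0.1],
    [0.005, 0.08, 0.1]
  ]
}}

```text
clock: 38.52
position: [0.6447, 0.134, 0.2103]
tcp_rot: [-0.0, 0.741, 0.671, 0.0]
ft_force: [0.4, 1.2, 0.5]
finger_gap: 0.045
```

Run:
```python
from h import *
k=K('wrist'); im=snap('wrist','w16'); p,R0=pose(); print(p)
for m,z in dict(scraper_a_handle=.051,scraper_a_tip=.0585).items():
  print(m,[(np.round(d['uv']).tolist(),round(d['conf'],2),ray('wrist',d['uv'],z,k).round(4).tolist(),R0.inv().apply(ray('wrist',d['uv'],z,k)-p).round(4).tolist()) for d in spotter.landmark_of(m,'wrist')[:5]])
g=cv2.cvtColor(im,cv2.COLOR_RGB2GRAY); m=(g<60).astype(np.uint8); m[225:]=0; m[:90]=0; m[:,:250]=0; m[:,385:]=0
n,l,st,ce=cv2.connectedComponentsWithStats(m)
print([(s.tolist(),c.round(1).tolist()) for s,c in zip(st[1:],ce[1:]) if s[4]>150])
print(BK[0]-.0886*U)
```

```text
[0.6447384  0.13422302 0.21019889]
scraper_a_handle []
scraper_a_tip []
[([307, 169, 20, 22, 247], [314.8, 182.8])]
[0.64687235 0.17351622 0.0585    ]
```

Run:
```python
from h import *
k=K('wrist'); p,R0=pose(); im=cv2.imread('pics/w16.png'); g=cv2.cvtColor(im,cv2.COLOR_BGR2GRAY)
print('cols 295..340 step3'); 
for v in range(112,200,8): print(v,g[v,295:343:3].tolist())
P=BK[0]-.0886*U; 
for a in(.0536,.124): print((proj('wrist',BK[0]-a*U+[0,0,.004],k)).round(1))
for z in(.1,.044): P[2]=z; print(to(P,down(YAW)))
```

```text
cols 295..340 step3
112 [194, 189, 255, 249, 250, 250, 249, 251, 252, 251, 251, 252, 251, 255, 177, 181]
120 [234, 249, 248, 249, 249, 249, 249, 250, 251, 250, 251, 250, 251, 250, 251, 226]
128 [232, 230, 230, 231, 251, 250, 249, 250, 252, 252, 252, 254, 172, 229, 195, 209]
136 [225, 231, 237, 232, 188, 200, 200, 198, 200, 196, 201, 187, 160, 155, 159, 144]
144 [159, 167, 167, 163, 113, 121, 121, 119, 123, 123, 119, 134, 161, 162, 156, 160]
152 [149, 159, 162, 165, 107, 116, 116, 116, 118, 117, 110, 129, 164, 160, 161, 158]
160 [148, 149, 150, 149, 95, 104, 113, 113, 114, 112, 110, 140, 159, 157, 157, 162]
168 [142, 147, 146, 142, 72, 73, 78, 88, 103, 105, 104, 134, 161, 161, 160, 160]
176 [150, 145, 145, 148, 59, 45, 56, 57, 72, 80, 88, 132, 157, 152, 156, 155]
184 [141, 145, 141, 143, 67, 37, 41, 43, 49, 56, 59, 138, 148, 152, 150, 161]
192 [144, 147, 140, 147, 146, 159, 156, 160, 154, 161, 154, 147, 142, 146, 148, 148]
[317.4 115.2]
[317.4 184.7]
(array([ 3.9 , -0.17, 11.01]), array([ 0.   , -0.   , -0.001]))
(array([ 3.9 , -0.17, 16.61]), array([ 0.   , -0.   , -0.001]))
```

Call:
{"method": "drive_tool", "body": {
  "hand": [4.5, 4.5, 4.5, 4.5, 4.5, 4.5, 4.5, 2, 1, 1, 1, 1],
  "linear": [
    [3.9, -0.2, 5],
    [3.9, -0.2, 10],
    [3.9, -0.2, 14],
    [3.9, -0.2, 16.5],
    [3.9, -0.2, 16.5],
    [3.9, -0.2, 16.5],
    [3.9, -0.2, 16.5],
    [3.9, -0.2, 16.5],
    [3.9, -0.2, 16.5],
    [3.9, -0.2, 16.5],
    [3.9, -0.2, 16.5],
    [3.9, -0.2, 16.5]
  ],
  "angular": [
    [0, 0, 0],
    [0, 0, 0],
    [0, 0, 0],
    [0, 0, 0],
    [0, 0, 0],
    [0, 0, 0],
    [0, 0, 0],
    [0, 0, 0],
    [0, 0, 0],
    [0, 0, 0],
    [0, 0, 0],
    [0, 0, 0]
  ]
}}

```text
clock: 40.17
position: [0.6467, 0.1735, 0.0453]
tcp_rot: [-0.0, 0.741, 0.672, 0.0]
ft_force: [0.1, 0.7, 0.5]
finger_gap: 0.0215
```

Call:
{"method": "drive_tool", "body": {
  "hand": [1, 1, 1, 1, 1, 1, 1, 1, 1],
  "linear": [
    [-1, 0, 0],
    [-2, 0, 0],
    [-3.5, 0, 0],
    [-5, 0, 0],
    [-6.5, 0, 0],
    [-8.5, 0, 0],
    [-9, 0, -3],
    [-9, 0, -9],
    [-9, 0, -9]
  ],
  "angular": [
    [0, 0, 0],
    [0, 0, 0],
    [0, 0, 0],
    [0, 0, 0],
    [0, 0, 0],
    [0, 0, 0],
    [0, 0, 0],
    [0, 0, 0],
    [0, 0, 0]
  ]
}}

```text
clock: 41.3
position: [0.6414, 0.0824, 0.1407]
tcp_rot: [0.002, 0.741, 0.671, 0.004]
ft_force: [-0.2, -0.4, -1.2]
finger_gap: 0.0219
```

Run:
```python
from h import *
im=snap('wrist','w17'); print(status.get_obs()['finger_gap'])
g=cv2.cvtColor(im,cv2.COLOR_RGB2GRAY).astype(int)
for v in (90,100,110): print(v,[int(x) for x in np.where(np.abs(np.diff(g[v,250:390]))>12)[0]+251])
print([[int(x) for x in np.where(np.abs(np.diff(g[40:150,c]))>10)[0]+41] for c in (290,318,345)])
R=down(90)*Rn.from_euler('y',-.08); print(to([.6,-.247,.12],R))
```

```text
0.021658870964314708
90 [271, 272, 368]
100 [270, 271, 272, 368]
110 [272, 273, 367]
[[45, 46, 47, 48, 60, 61, 81], [47, 48, 59, 60, 81, 82], [45, 46, 47, 48, 58, 59, 60, 81, 82]]
(array([-33.22,  -0.67,   1.7 ]), array([ 0.001, -0.082, -0.099]))
```

Call:
{"method": "drive_tool", "body": {
  "hand": [1, 1, 1, 1, 1, 1, 1, 1, 1, 1],
  "linear": [
    [-33.2, -0.7, 1.5],
    [-33.2, -0.7, 1.5],
    [-33.2, -0.7, 1.5],
    [-33.2, -0.7, 1.5],
    [-33.2, -0.7, 1.5],
    [-33.2, -0.7, 1.5],
    [-33.2, -0.7, 1.5],
    [-33.2, -0.7, 1.5],
    [-33.2, -0.7, 1.5],
    [-33.2, -0.7, 1.5]
  ],
  "angular": [
    [0.001, -0.082, -0.099],
    [0.001, -0.082, -0.099],
    [0.001, -0.082, -0.099],
    [0.001, -0.082, -0.099],
    [0.001, -0.082, -0.099],
    [0.001, -0.082, -0.099],
    [0.001, -0.082, -0.099],
    [0.001, -0.082, -0.099],
    [0.001, -0.082, -0.099],
    [0.001, -0.082, -0.099]
  ]
}}

```text
clock: 42.6
position: [0.6003, -0.2452, 0.1219]
tcp_rot: [0.028, 0.706, 0.707, -0.028]
ft_force: [0.2, 0.3, -2.1]
finger_gap: 0.0216
```

Run:
```python
from h import *
R=down(90)*Rn.from_euler('y',-.08); print(to([.6,-.247,.010],R), status.get_obs()['finger_gap'])
im=snap('wrist','w18'); g=cv2.cvtColor(im,cv2.COLOR_RGB2GRAY).astype(int)
print([[int(x) for x in np.where(np.abs(np.diff(g[40:150,c]))>10)[0]+41] for c in (290,318,345)])
```

```text
(array([ 0.71, -0.03, 11.17]), array([ 0.   , -0.   ,  0.002])) 0.021556884467722293
[[50, 51, 52, 80, 81, 82], [50, 51, 53, 54, 55, 80, 81, 82], [50, 51, 52, 67, 68, 81, 82]]
```

Call:
{"method": "drive_tool", "body": {
  "hand": [1, 1, 1, 1, 1, 1, 1],
  "linear": [
    [0.3, 0, 5],
    [0.5, 0, 8.5],
    [0.6, 0, 10.3],
    [0.7, 0, 11],
    [0.7, 0, 11.3],
    [0.7, 0, 11.5],
    [0.7, 0, 11.5]
  ],
  "angular": [
    [0, 0, 0],
    [0, 0, 0],
    [0, 0, 0],
    [0, 0, 0],
    [0, 0, 0],
    [0, 0, 0],
    [0, 0, 0]
  ]
}}

```text
clock: 43.52
position: [0.6007, -0.2479, 0.0075]
tcp_rot: [0.029, 0.706, 0.707, -0.028]
ft_force: [0.4, 0.2, -1.2]
finger_gap: 0.0218
```

Call:
{"method": "drive_tool", "body": {
  "hand": [1, 1, 1],
  "linear": [
    [0, 0, 0.15],
    [0, 0, 0.25],
    [0, 0, 0.25]
  ],
  "angular": [
    [0, 0, 0],
    [0, 0, 0],
    [0, 0, 0]
  ]
}}

```text
clock: 43.9
position: [0.6009, -0.2478, 0.0069]
tcp_rot: [0.028, 0.706, 0.707, -0.027]
ft_force: [-4.4, 3.6, 10.0]
finger_gap: 0.0215
```

Call:
{"method": "drive_tool", "body": {
  "hand": [1, 1.5, 4, 4, 4, 4, 4, 4, 4, 4],
  "linear": [
    [0, 0, 0],
    [0, 0, 0],
    [0, 0, 0],
    [0, 0, 0],
    [0, 0, -2],
    [0, 0, -8],
    [0, 0, -14],
    [0, 0, -20],
    [20, 0, -24],
    [20, 0, -24]
  ],
  "angular": [
    [0, 0, 0],
    [0, 0, 0],
    [0, 0, 0],
    [0, 0, 0],
    [0, 0, 0],
    [0, 0, 0],
    [0, 0, 0],
    [0, 0, 0],
    [0, 0, 0],
    [0, 0, 0]
  ]
}}

```text
clock: 45.15
position: [0.6006, -0.1078, 0.2237]
tcp_rot: [0.029, 0.707, 0.706, -0.026]
ft_force: [1.4, 0.9, -0.7]
finger_gap: 0.0399
```

Call:
{"method": "drive_tool", "body": {
  "hand": [4, 4, 4, 4, 4, 4, 4, 4],
  "linear": [
    [30, 0, 0],
    [30, 0, 0],
    [30, 0, 0],
    [30, 0, 0],
    [30, 0, 0],
    [30, 0, 0],
    [30, 0, 0],
    [30, 0, 0]
  ],
  "angular": [
    [0, 0.08, 0],
    [0, 0.08, 0],
    [0, 0.08, 0],
    [0, 0.08, 0],
    [0, 0.08, 0],
    [0, 0.08, 0],
    [0, 0.08, 0],
    [0, 0.08, 0]
  ]
}}

```text
clock: 46.15
position: [0.6018, 0.1889, 0.2013]
tcp_rot: [0.002, 0.709, 0.705, 0.003]
ft_force: [-1.1, -0.4, -0.1]
finger_gap: 0.0399
```

Run:
```python
from h import *
t=cams.capture('top'); s=cams.capture('scene')
o=np.zeros((600,800,3),np.uint8); o[:300,:800]=cv2.resize(t[90:270,180:520],(800,424))[:300]
o[300:]=cv2.resize(s[100:300,130:430],(800,533))[:300]
o=np.vstack([cv2.resize(t[100:240,280:480],(420,294)),cv2.resize(s[110:280,150:400],(420,286))])
cv2.imwrite('pics/end.png',o[:,:,::-1])
for m,z in dict(scraper_a_handle=.014,scraper_a_tip=.014,socket=0,bolt=0,bearing=0,oil_filter=0,shim_tin=0,parts_dish=0).items():
  for n in('top','scene'): print(m,n,[(round(d['conf'],2),ray(n,d['uv'],z).round(3)[:2].tolist()) for d in spotter.landmark_of(m,n)[:4]])
```

```text
scraper_a_handle top [(0.97, [0.514, -0.254])]
scraper_a_handle scene [(0.71, [0.511, -0.252])]
scraper_a_tip top []
scraper_a_tip scene [(0.83, [0.508, -0.146])]
socket top [(0.51, [0.734, 0.05])]
socket scene [(0.72, [0.464, -0.439]), (0.68, [0.745, 0.05]), (0.23, [0.506, -0.247])]
bolt top [(0.45, [0.755, -0.059])]
bolt scene [(0.42, [0.753, -0.061])]
bearing top [(0.46, [0.759, -0.232])]
bearing scene [(0.65, [0.765, -0.227]), (0.33, [0.699, -0.373])]
oil_filter top [(0.68, [0.768, 0.158])]
oil_filter scene [(0.92, [0.771, 0.158])]
shim_tin top [(0.65, [0.363, 0.229])]
shim_tin scene []
parts_dish top [(0.73, [0.706, -0.373])]
parts_dish scene [(0.75, [0.708, -0.359])]
```

View pics/end.png

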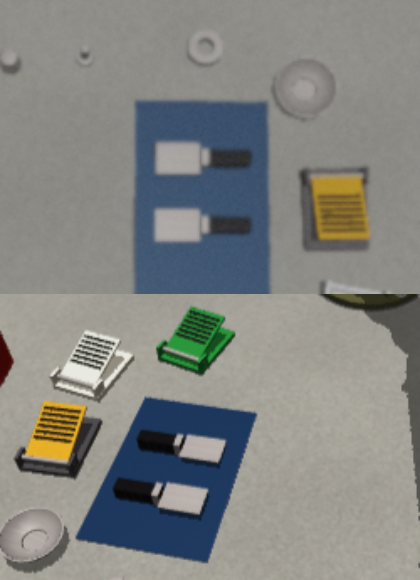

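Both scrapers lie flat and parallel on the mat (top crop rows 158 and 225). The yellow pedal is up and the bystanders are where they were, so I hand in.

```bash
python3 -c "
from cell import r; print(r.hand_in())"
```

```text
the job is handed in; nothing more can be done
None
```

I finished the job and handed it in at about 46 s of the 210 s allowed; hand-in gives no verdict.

- **Insertion:** Only two scrapers were there. I slid them into slots 0 and 2 and pushed each until the back wall stopped it, at about 9 N.
- **Pedal:** I pressed the yellow pedal to its stop and held it at about 30 N for just over 2.5 s. I then let it up, and the last picture shows it up again.
- **Laying out:** I drew both scrapers out and laid them parallel on the mat, about 95 mm apart.

**Last checks:**
- The final picture shows both scrapers flat and well inside the mat's edges, with the arm clear of everything.
- The bystanders' readings match the first ones to within about 16 mm, which is about the detection scatter.
- The detectors disagreed in places: they missed some scraper points and once put the socket on the pedal base. I settled those from the pictures.
- The scene camera missed the shim tin at the end. The top camera found it in place.

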